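Set up the air-dry chute and load it with washed fuel inlets

ROBOT

A 7-joint arm with a two-finger parallel gripper is mounted at the origin on a cart in front of the work surface, level with it; the furniture and walls round the work are solid. World frame = base frame: x ahead of the robot, y to its left, z up, the work surface at z = 0. Lengths are in m, angles in rad, forces in N, time in s.
With the tool pointing down it reaches from about 0.4 to 0.85 m from the base axis. Payload 10.4 kg.
Tool frame: the origin (TCP) lies where the fingers leave the gripper's body, on its centre line; the fingertips stand 73 mm ahead of it and the grasp point (between the pads) lies 54 mm ahead of it; z points along the fingers, y is the line along which they close (so a half turn about z gives the same grasp; the last joint's range is limited). The gripper opens to 85 mm and grips with 20 to 120 N. Pads are 22 mm wide; open, the fingers measure 114 mm over their backs; the gripper's body (76 mm by 85 mm) begins 54 mm behind the grasp point. The pads swing forward as they close: fully open they stand 13 mm farther back than shut.
Start: joints at [-1.228, 0.332, -0.065, 1.46, 0.022, 1.35, -0.088], TCP at [0.224, 0.584, 0.304] pointing down, gripper open.
Joint ranges: [-2.6, 2.6], [-0.5, 2.12], [-1.47, 1.34], [0.16, 2.42], [-1.27, 4.41], [0.06, 2.06], [-2.6, 2.6]. Speed limits (rad/s): [2.22, 2.22, 2.79, 2.79, 3.14, 3.14, 3.14].

INTERFACE

Orientations are given as a unit quaternion [x, y, z, w].
In Python, from workcell import manip, camera gives the robot as it stands. The module is installed in compiled form; this text tells all that it offers.
- The arm moves only by the shell command python3 -m creep 'ROWS' [OPENING] [FORCE]. ROWS is JSON, a list of rows, each a list of 2 entries, a list of its own where there are three numbers: the shift along the tool's x, y, z in mm, then the turn about the tool's z in rad. In form: [[[tx, ty, tz], twist], ...]. A call has 1 to 5 rows; each row is the pose to reach, as a shift and turn from the pose commanded when the call began, along the tool's axes at that moment; what a row does not reach only later rows make up. A row lasts 1/12 s, in which the tool goes at most 41.7 mm and 7.16 degrees, less where a joint would pass 70% of its speed; a pose out of reach is approached as far as the arm can. A call with a gripper value outside its range is refused whole. OPENING is the opening, from 0 (shut) to 1 (fully open), set as the call begins (- or left out, the last holds). The fingers move at their own pace and stop on an object; FORCE is the grip in N (left out, the last holds). Time passes only in rows, so rows that repeat a pose let the fingers close. It gives the time, the measured TCP pose, the force, the opening and the grip force at its end, in the units of the state.
- manip.get_obs(): the state, without advancing time (a new reading comes with each control period).
- camera(name): name is "scene" or "top" or "wrist"; returns a dict with "pixels" (400x640x3 uint8, red, green, blue), "z_map" (400x640 float32, m along the optical axis (not along the pixel's ray), 0 where there is no reading), "fx", "fy", "cx", "cy" (pixels), "extrinsics" (4x4, takes a point from world to camera coordinates). Camera axes: x right, y down, z forward; pixel columns grow to the right and rows downward; lengths in m; the calibration is good to about 2 mm. A picture is of the moment at which its call begins.
- manip.hand_in(): hands the job in; it is judged then, once.
The state is a dict: "clock": time; "joint_pos": joint angles; "joint_velocities": joint speeds; "tau": joint torques, N m; "position": TCP position; "ee_rot": TCP orientation; "ft_force": force on the tool from outside, world axes, zero at the start; "torque": the same for the moment, N m; "grip_width": opening from 0.0 (shut) to 1.0 (fully open); "grasp_force": force on a finger pad.
Only numpy, scipy, OpenCV 4.12 (cv2) and the standard library are available. Lean on these libraries where they do the work, as an engineer would, in place of code of your own. Each camera call takes 0.05 s, during which the arm holds its last target. There are 200 camera calls.

TASK

Get the drying chute ready and load it: push the drip tray along its guides under the chute until it is fully home, and screw the brass air-jet elbow down its threaded stub (clockwise) until its nozzle points straight at the window in the chute's low end plate. Only then load every washed fuel-inlet housing that lies on the mat into the chute (it widens at the high end for this), foot flat on the chute floor and hose spout facing down the slope, and let each slide down to rest. Last, open the air tap fully, and leave the bottle and the cup that stand nearby alone.

Things in the scene. Friction and masses are not known exactly. Their poses are not given: they have to be found in the camera images.
- chute: Fixed sheet-steel stand of the drying chute. Origin on the bench in the middle of the tray lane under the chute; z up, +x along the lane away from the robot (the tray goes in along +x), +y towards the chute's high end. Three upright plates, within x = -26 to 26 mm, carry the channel at y = -53, 53 and 150 mm; the channel's underside over the lane rises from 56 mm (y = -45) to 108 mm (y = 45).
- lane_mouth (a point): Middle of the tray lane's mouth on the bench, at stand x = -68 mm, y = 0. The lane is 96 mm wide between guide bars 16 mm high (x = -45 to 30 mm) whose ends flare outwards from x = -45 to -68 mm; a stop bar closes it at x = 30 mm.
- channel: The chute's sloping channel. Origin on its floor at the inner face of the low end plate, on the centre line; +x up the slope (30 degrees), z square off the floor. Floor 262 mm long, polished; walls 12 mm high, 3 mm thick, 40 mm apart inside up to x = 195 mm, then splayed to 56 mm at x = 262. Put parts in at the splayed mouth: let go at x = 220 mm, a housing slides down by itself.
- window (a point): Centre of the window in the low end plate, 24 mm above the channel floor, 81 mm above the bench. The plate is 46 mm wide and 42 mm high; the window is 24 mm wide, from 14 to 34 mm above the channel floor. The jet nozzle has to point at it.
- channel_top (a point): Middle of the channel floor's high edge (channel x = 262 mm), 191 mm above the bench.
- tray: Loose open steel drip tray 60 mm (x) by 90 mm (y) by 20 mm high, 0.3 kg, a little askew in front of the lane's mouth. Origin at the centre of its underside; handle on its -x side. Fully home when its +x wall meets the stop bar: then its origin and axes coincide with the chute stand's. Lane clearance 3 mm a side.
- tray_handle (a point): On the tray's handle, a dark steel bar 14 mm wide and 12 mm high that runs along x from tray x = -31 to -89 mm, from 32 to 44 mm above the bench; this point is at x = -75 mm, 38 mm up. With the tray home the handle stays out from under the chute.
- manifold: Fixed air manifold: aluminium block 150 (x) by 40 (y) mm, top 42 mm above the bench, on a base plate 176 by 62 mm. Origin at the centre of its underside, z up. The elbow's stub stands at x = 50 mm, the tap's spindle at x = -50 mm, both at y = 0. Its +y side faces the chute.
- jet (a joint): Turn of the brass jet elbow on its vertical threaded stub, rad: grows clockwise seen from above (screwing on, 3 mm down a turn); at 0 the nozzle points along the manifold's +y. Travel -5.4 to 0.9 (end of thread); starts between -5.3 and -4.0. It points at the window at just one place, between -0.7 and 0.7. Friction (0.12 Nm) holds it where it is left.
- jet_head (a point): On the elbow's axis, middle of its round knurled head (26 mm across, from 11 mm below to 11 mm above this point, which is 109 to 112 mm above the bench): grip it from above at any yaw. x axis here: the way the nozzle points; z up.
- jet_tip (a point): Mouth of the nozzle, 81 mm out from the elbow's axis and 30 mm lower than jet_head. The outlet tube is 12 mm thick (17 mm near the axis).
- tap (a joint): Angle of the quarter-turn air tap's lever, rad: 0 = shut (lever along the manifold's +y), 1.57 = fully open (lever along -x, in line with the block); opens counterclockwise seen from above about its spindle. Starts at 0 to 0.15. Friction 0.1 Nm; stays where it is left.
- tap_handle (a point): Point on the tap's lever, 54 mm out from its vertical spindle, 62 mm above the bench. The lever is a dark steel bar 12 mm wide and 12 mm high, from 2 to 70 mm out; x axis here: outwards along the lever.
- inlet_0: Loose aluminium fuel-inlet housing, 70 g, foot down on the 3.5 mm mat at any yaw (3 to 5 alike are there). Origin at the centre of its underside. Foot 40 (x) by 34 (y) mm, 7 mm thick; square body 18 by 18 mm from 7 to 34 mm up (grip across y), flat brass plug on top to 37 mm; hose spout, 10 mm thick, along +x at 22 mm height, flush with the foot. In the chute +x must point down the slope.
- inlet_1: A housing like inlet_0 (may be absent).
- inlet_2: A housing like inlet_0 (may be absent).
- inlet_3: A housing like inlet_0 (may be absent).
- inlet_4: A housing like inlet_0 (may be absent).
- dropper_b: Bystander: teal thread-lock bottle with a green cap, 34 mm across and 82 mm high, origin at its foot. Leave alone.
- filter_cup: Bystander: clear plastic cup 46 mm across and 32 mm high, origin at its foot. Leave alone.
Things that resemble listed ones, but are neither listed nor needed, are in the scene too. What is shaped like the inlet_3 but pink is not meant. Leave any green look-alike of the inlet_4 alone.

How it is judged:
On the way, in this order (a step that is already met when the one before it is completed fails the run):
1. the drip tray is fully home under the chute and the jet nozzle points at the window, with the tap still shut (x of tray in the frame of chute between -0.008 and 0.008 m and y of tray in the frame of chute between -0.008 and 0.008 m and height (world z) of tray below 0.006 m and y of window in the frame of jet_head between -0.009 and 0.009 m and x of window in the frame of jet_head above 0.05 m and value of joint tap below 0.4 rad), for 0.3 s.
2. every housing present lies in the chute, foot down, spout down the slope, below the splayed mouth, with the tap still shut (x of inlet_0 in the frame of channel between 0.012 and 0.195 m and y of inlet_0 in the frame of channel between -0.008 and 0.008 m and z of inlet_0 in the frame of channel between -0.004 and 0.006 m and angle between the z axis of each of inlet_0, inlet_1, inlet_2, inlet_3, inlet_4 and the z axis of channel, either way round below 0.15 rad and x of channel_top in the frame of inlet_0 below -0.04 m and x of inlet_1 in the frame of channel between 0.012 and 0.195 m and y of inlet_1 in the frame of channel between -0.008 and 0.008 m and z of inlet_1 in the frame of channel between -0.004 and 0.006 m and x of channel_top in the frame of inlet_1 below -0.04 m and x of inlet_2 in the frame of channel between 0.012 and 0.195 m and y of inlet_2 in the frame of channel between -0.008 and 0.008 m and z of inlet_2 in the frame of channel between -0.004 and 0.006 m and x of channel_top in the frame of inlet_2 below -0.04 m and x of inlet_3 in the frame of channel between 0.012 and 0.195 m and y of inlet_3 in the frame of channel between -0.008 and 0.008 m and z of inlet_3 in the frame of channel between -0.004 and 0.006 m and x of channel_top in the frame of inlet_3 below -0.04 m and x of inlet_4 in the frame of channel between 0.012 and 0.195 m and y of inlet_4 in the frame of channel between -0.008 and 0.008 m and z of inlet_4 in the frame of channel between -0.004 and 0.006 m and x of channel_top in the frame of inlet_4 below -0.04 m and value of joint tap below 0.4 rad), for 0.3 s.
3. the air tap is fully open (value of joint tap above 1.4 rad), for 0.2 s.
At the end, for the whole second after the job is handed in: The tray is within 8 mm of fully home; the window's centre lies within 9 mm of the nozzle's line; every housing present lies at rest in the straight part of the channel, foot flat on the floor (within 0.15 rad), spout down the slope; the tap is open beyond 1.4 rad (x of tray in the frame of chute between -0.008 and 0.008 m and y of tray in the frame of chute between -0.008 and 0.008 m and height (world z) of tray below 0.006 m and y of window in the frame of jet_head between -0.009 and 0.009 m and x of window in the frame of jet_head above 0.05 m and x of inlet_0 in the frame of channel between 0.012 and 0.195 m and y of inlet_0 in the frame of channel between -0.008 and 0.008 m and z of inlet_0 in the frame of channel between -0.004 and 0.006 m and angle between the z axis of each of inlet_0, inlet_1, inlet_2, inlet_3, inlet_4 and the z axis of channel, either way round below 0.15 rad and x of channel_top in the frame of inlet_0 below -0.04 m and x of inlet_1 in the frame of channel between 0.012 and 0.195 m and y of inlet_1 in the frame of channel between -0.008 and 0.008 m and z of inlet_1 in the frame of channel between -0.004 and 0.006 m and x of channel_top in the frame of inlet_1 below -0.04 m and x of inlet_2 in the frame of channel between 0.012 and 0.195 m and y of inlet_2 in the frame of channel between -0.008 and 0.008 m and z of inlet_2 in the frame of channel between -0.004 and 0.006 m and x of channel_top in the frame of inlet_2 below -0.04 m and x of inlet_3 in the frame of channel between 0.012 and 0.195 m and y of inlet_3 in the frame of channel between -0.008 and 0.008 m and z of inlet_3 in the frame of channel between -0.004 and 0.006 m and x of channel_top in the frame of inlet_3 below -0.04 m and x of inlet_4 in the frame of channel between 0.012 and 0.195 m and y of inlet_4 in the frame of channel between -0.008 and 0.008 m and z of inlet_4 in the frame of channel between -0.004 and 0.006 m and x of channel_top in the frame of inlet_4 below -0.04 m and linear speed of each of inlet_0, inlet_1, inlet_2, inlet_3, inlet_4, tray below 0.02 m/s and value of joint tap above 1.4 rad); the robot touches nothing.
It fails at once if a housing lies in the chute while the drip tray is not under it (((x of inlet_0 in the frame of channel between 0 and 0.19 m and y of inlet_0 in the frame of channel between -0.02 and 0.02 m and z of inlet_0 in the frame of channel between -0.004 and 0.008 m) or (x of inlet_1 in the frame of channel between 0 and 0.19 m and y of inlet_1 in the frame of channel between -0.02 and 0.02 m and z of inlet_1 in the frame of channel between -0.004 and 0.008 m) or (x of inlet_2 in the frame of channel between 0 and 0.19 m and y of inlet_2 in the frame of channel between -0.02 and 0.02 m and z of inlet_2 in the frame of channel between -0.004 and 0.008 m) or (x of inlet_3 in the frame of channel between 0 and 0.19 m and y of inlet_3 in the frame of channel between -0.02 and 0.02 m and z of inlet_3 in the frame of channel between -0.004 and 0.008 m) or (x of inlet_4 in the frame of channel between 0 and 0.19 m and y of inlet_4 in the frame of channel between -0.02 and 0.02 m and z of inlet_4 in the frame of channel between -0.004 and 0.008 m)) and x of tray in the frame of chute below -0.025 m).
It fails at once if a housing lies in the chute while the jet elbow has not been screwed down (((x of inlet_0 in the frame of channel between 0 and 0.19 m and y of inlet_0 in the frame of channel between -0.02 and 0.02 m and z of inlet_0 in the frame of channel between -0.004 and 0.008 m) or (x of inlet_1 in the frame of channel between 0 and 0.19 m and y of inlet_1 in the frame of channel between -0.02 and 0.02 m and z of inlet_1 in the frame of channel between -0.004 and 0.008 m) or (x of inlet_2 in the frame of channel between 0 and 0.19 m and y of inlet_2 in the frame of channel between -0.02 and 0.02 m and z of inlet_2 in the frame of channel between -0.004 and 0.008 m) or (x of inlet_3 in the frame of channel between 0 and 0.19 m and y of inlet_3 in the frame of channel between -0.02 and 0.02 m and z of inlet_3 in the frame of channel between -0.004 and 0.008 m) or (x of inlet_4 in the frame of channel between 0 and 0.19 m and y of inlet_4 in the frame of channel between -0.02 and 0.02 m and z of inlet_4 in the frame of channel between -0.004 and 0.008 m)) and value of joint jet below -1.2 rad).
It fails at once if the bottle or the cup is disturbed (distance of any of dropper_b, filter_cup from where it was at the start of the episode above 0.03 m).
Of inlet_0, inlet_1, inlet_2, inlet_3, inlet_4 only 3 to 5 are there at a start; the rules pass over those that are not, and their reading is None.
At some moment in a run one of inlet_0, inlet_1, inlet_2, inlet_3, inlet_4 may be knocked a few centimetres aside while the robot is not near it.
Once in a run the grip may slacken for a moment while it holds something.
It also fails if it takes over 210 s, if anything falls off the work surface, if the arm or the gripper's body presses on something with over 40 N, if the wrist force passes 120 N, or if a joint passes its speed limit or range.

## Working session

There is one attempt and no reset: what is moved stays moved. The work goes in short steps, Python scripts to look and compute and a shell command to move; the robot and the scene stay as the last step left them, time stands still between calls to the robot, and variables do not carry over. Pictures are saved under pics/ and viewed, at most 17 in all, crops included, and the job is handed in when it is done.

```bash
mkdir -p pics
cat > h.py <<'E'
import numpy as np, cv2
from workcell import manip, camera
def snap(n,f=None,crop=None,s=1):
    c=camera(n)
    if f:
        im=cv2.cvtColor(c["pixels"],cv2.COLOR_RGB2BGR)
        if crop: x0,y0,x1,y1=crop; im=im[y0:y1,x0:x1]
        if s!=1: im=cv2.resize(im,None,fx=s,fy=s,interpolation=cv2.INTER_CUBIC)
        cv2.imwrite("pics/"+f,im)
    return c
def cloud(c):
    z=c["z_map"]; v,u=np.mgrid[:z.shape[0],:z.shape[1]]
    P=np.stack([(u-c["cx"])/c["fx"]*z,(v-c["cy"])/c["fy"]*z,z],-1)
    E=np.array(c["extrinsics"]); W=(P-E[:3,3])@E[:3,:3]
    W[z==0]=np.nan; return W
E
python3 - <<'E'
from h import *
for n in ("top","scene"):
    c=snap(n,n+"0.png",s=1.25); np.savez(n+"0.npz",W=cloud(c),px=c["pixels"])
    print(n,np.round(c["extrinsics"],3).tolist(),c["fx"])
o=manip.get_obs(); print(o)
E
```

```text
top [[-0.027, -1.0, -0.005, -0.004], [-0.987, 0.027, -0.158, 0.585], [0.158, 0.001, -0.987, 1.652], [0.0, 0.0, 0.0, 1.0]] 460.52334850384716
scene [[0.715, -0.699, 0.023, -0.407], [-0.364, -0.4, -0.841, 0.324], [0.597, 0.593, -0.54, 1.022], [0.0, 0.0, 0.0, 1.0]] 480.35615372812356
{'clock': 0.1, 'joint_pos': array([-1.22761508,  0.33278374, -0.06470997,  1.46085471,  0.02161583,
        1.34988037, -0.08851468]), 'joint_velocities': array([-0.00039164, -0.00314365, -0.00020761, -0.00089834,  0.00155905,
       -0.00102165,  0.00065772]), 'tau': array([ 1.29938850e-03, -6.26740336e+01,  4.88608377e-02, -3.92436290e+01,
        1.63376651e-02,  7.02367732e-03,  5.07466973e-05]), 'position': array([0.22346114, 0.58343137, 0.30321228]), 'ee_rot': array([ 1.81864162e-01,  9.83323471e-01, -6.10017077e-04, -7.85207739e-05]), 'ft_force': array([-0.89208266,  0.5035475 , -0.18364515]), 'torque': array([ 0.02470351, -0.04382011,  0.05359839]), 'grasp_force': 0.0, 'grip_width': 1.0016943490936536}
```

View pics/top0.png

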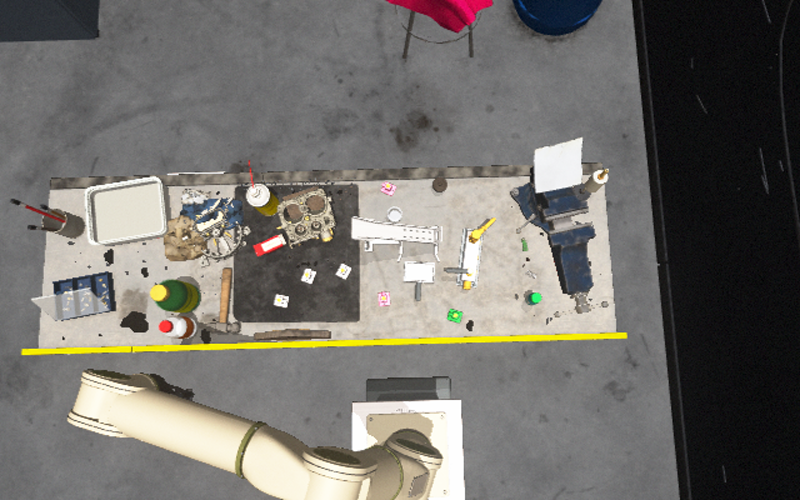

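View pics/scene0.png

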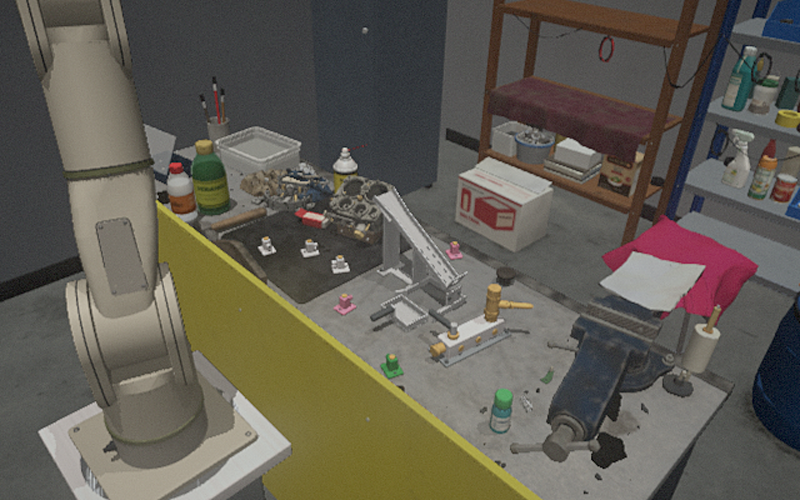

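The scene pictures show the chute at top0 (395,230), the tray at (420,272) and the manifold at (468,262), with the jet pointing up and to the right and the tap lever pointing left.

Candidates in top0:
- **White housings on the mat:** (281,300), (308,275) and (343,271). These are the ones I want.
- **Pink look-alikes:** (383,298) and (388,188), not meant.
- **Green look-alike:** (455,315), to be left alone.
- **Bystanders:** cup at (394,214), bottle at (535,298).

Next I'll check these in a close crop and get coarse positions.

Run:
```python
from h import *
d=np.load("top0.npz"); W=d["W"]; px=d["px"]
for n,p in dict(h1=(281,300),h2=(308,275),h3=(343,271),pink1=(383,298),pink2=(388,188),green=(455,315),cup=(394,214),bottle=(535,298),tray=(420,272),handle=(418,293),chtop=(355,235),chlow=(437,235),jet=(473,241),tip=(491,221),lever=(452,270),spind=(466,272),engine=(305,215),red=(268,245),matTL=(238,185),matBR=(357,320)).items():
    u,v=int(p[0]/1.25),int(p[1]/1.25); print(n,np.round(np.nanmedian(W[v-1:v+2,u-1:u+2].reshape(-1,3),0),3))
im=cv2.cvtColor(px,cv2.COLOR_RGB2BGR)[135:270,180:410]; cv2.imwrite("pics/crop1.png",cv2.resize(im,None,fx=3.4,fy=3.4,interpolation=cv2.INTER_CUBIC))
```

```text
h1 [0.449 0.359 0.038]
h2 [0.522 0.278 0.037]
h3 [0.534 0.175 0.039]
pink1 [0.449 0.058 0.036]
pink2 [0.78  0.037 0.035]
green [ 0.392 -0.152  0.038]
cup [0.707 0.021 0.005]
bottle [ 0.434 -0.379  0.08 ]
tray [ 0.528 -0.054  0.003]
handle [ 0.46  -0.044  0.044]
chtop [0.609 0.123 0.185]
chlow [ 0.628 -0.104  0.07 ]
jet [ 0.604 -0.207  0.082]
tip [ 0.662 -0.263  0.085]
lever [ 0.521 -0.143  0.065]
spind [ 0.516 -0.183  0.067]
engine [0.684 0.271 0.116]
red [0.616 0.4   0.026]
matTL [ 0.812  0.502 -0.   ]
matBR [0.387 0.14  0.003]
```

View pics/crop1.png

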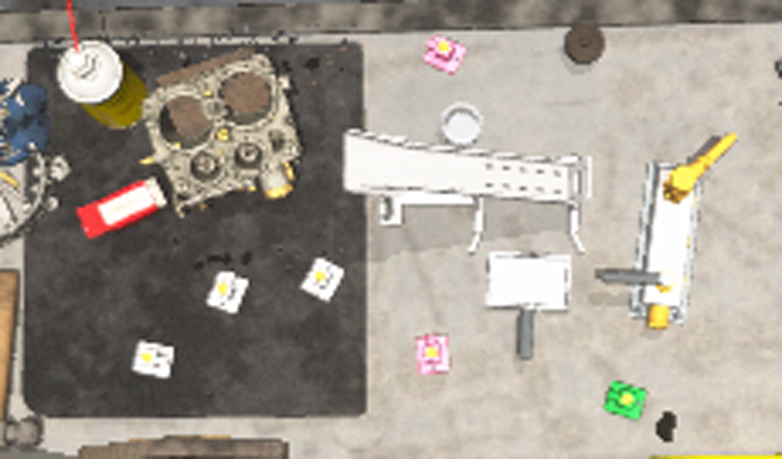

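Exactly three white housings lie on the mat, at crop1 (153,358), (228,291) and (322,279). The pink ones at (432,352) and (443,52) and the green one at (626,400) stay out. I'll write a planning helper and move over the tray and jet for the close look.

```bash
cat >> h.py <<'E'
from scipy.spatial.transform import Rotation as R
def yaw_y():  # direction of tool y in world, rad
    y=R.from_quat(manip.get_obs()["ee_rot"]).as_matrix()[:,1]; return np.arctan2(y[1],y[0])
def plan(p,a=None):  # a: wanted world direction of tool y (mod pi)
    o=manip.get_obs(); M=R.from_quat(o["ee_rot"]).as_matrix()
    s=M.T@(np.array(p)-o["position"])*1000
    t=0 if a is None else -((a-yaw_y()+np.pi/2)%np.pi-np.pi/2)
    print("shift",np.round(s,1),"twist",round(t,3),"| pos",np.round(o["position"],4),"yawy",round(yaw_y(),3),"j7",round(o["joint_pos"][6],2),"t",round(o["clock"],1),"w",round(o["grip_width"],3),"f",np.round(o["ft_force"],1))
E
python3 - <<'E'
from h import *
plan((0.48,-0.09,0.38),np.pi/2)
E
```

```text
shift [-480.4 -537.2  -76.1] twist -0.366 | pos [0.2235 0.5834 0.3032] yawy 1.205 j7 -0.09 t 0.1 w 1.002 f [-0.9  0.5 -0.2]
```

```bash
for i in 1 2 3 4; do python3 -m creep '[[[-24,-27,-4],0],[[-48,-54,-8],0],[[-72,-81,-12],0],[[-96,-107,-15],0],[[-120,-134,-19],0]]'; done; python3 -m creep '[[[0,0,0],-0.12],[[0,0,0],-0.24],[[0,0,0],-0.366],[[0,0,0],-0.366]]'
python3 - <<'E'
from h import *
plan((0.48,-0.09,0.38),np.pi/2)
c=snap("wrist","w1.png",s=1.25); np.savez("w1.npz",W=cloud(c),px=c["pixels"]); print(np.round(c["extrinsics"],3).tolist())
E
```

```text
clock: 0.52
position: [0.288, 0.4138, 0.3225]
ee_rot: [0.182, 0.983, -0.0, -0.0]
ft_force: [0.6, 1.1, 0.6]
grip_width: 0.999
grasp_force: 0.0
clock: 0.93
position: [0.352, 0.2457, 0.3418]
ee_rot: [0.182, 0.983, 0.0, -0.0]
ft_force: [0.7, 0.7, -0.1]
grip_width: 0.999
grasp_force: 0.0
clock: 1.35
position: [0.416, 0.0777, 0.3609]
ee_rot: [0.182, 0.983, 0.0, -0.0]
ft_force: [1.7, 0.3, 0.3]
grip_width: 1.002
grasp_force: 0.0
clock: 1.77
position: [0.4801, -0.0903, 0.38]
ee_rot: [0.182, 0.983, 0.0, 0.0]
ft_force: [1.1, 0.8, 0.4]
grip_width: 1.002
grasp_force: 0.0
clock: 2.1
position: [0.4799, -0.0887, 0.3796]
ee_rot: [-0.003, 1.0, 0.0, -0.0]
ft_force: [-1.1, -0.2, -0.8]
grip_width: 1.002
grasp_force: 0.0
shift [-0.  -1.3 -0.4] twist 0.006 | pos [ 0.4799 -0.0887  0.3796] yawy 1.577 j7 1.65 t 2.1 w 1.002 f [-1.1 -0.2 -0.8]
[[-0.006, 1.0, -0.0, 0.091], [0.956, 0.006, 0.294, -0.519], [0.294, 0.002, -0.956, 0.31], [0.0, 0.0, 0.0, 1.0]]
```

View pics/w1.png

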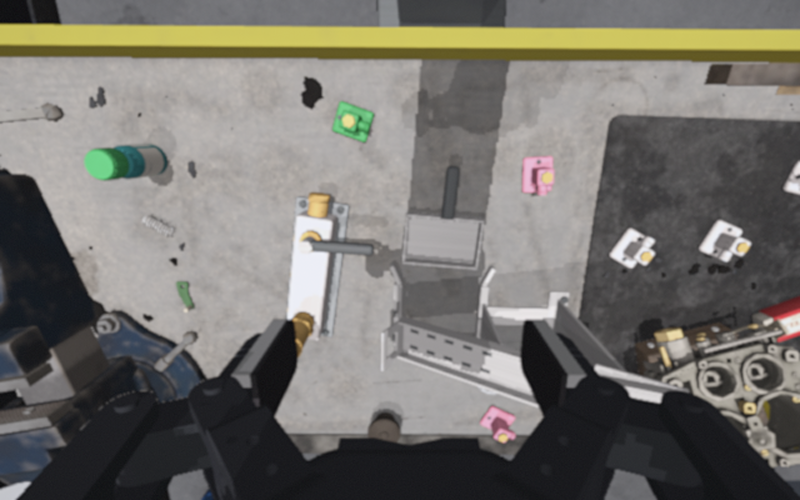

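The wrist view shows the handle at w1 (451,190), the tray at (443,240), the lane mouth at (445,275), the tap lever at (345,247) and the manifold top at (312,290). I'll fit the geometry from the point clouds.

Run:
```python
from h import *
def rect(P,n):
    (c,s,a)=cv2.minAreaRect((P[:,:2]*1000).astype(np.float32)); print(n,len(P),"c",np.round(c,1),"s",np.round(s,1),"a",round(a,1),"zmed",round(float(np.median(P[:,2])),4))
W=np.load("w1.npz")["W"].reshape(-1,3); W=W[~np.isnan(W).any(1)]
T=np.load("top0.npz")["W"].reshape(-1,3); T=T[~np.isnan(T).any(1)]
def box(P,x0,x1,y0,y1,z0,z1): return P[(P[:,0]>x0)&(P[:,0]<x1)&(P[:,1]>y0)&(P[:,1]<y1)&(P[:,2]>z0)&(P[:,2]<z1)]
H=box(W,.40,.50,-.09,0,.041,.049); rect(H,"handle"); 
rect(box(W,.47,.60,-.12,.02,.015,.023),"tray rim+guides")
rect(box(W,.49,.565,-.12,.0,-.002,.03),"tray approx")
for k in ((.58,.60),(.60,.62)): pass
G=box(W,.555,.66,-.14,.03,.012,.0185); 
print("guides"); 
for lo in np.arange(.54,.66,.01):
    g=box(W,lo,lo+.01,-.14,.03,.011,.019)
    if len(g): print(round(lo,2),len(g),np.round(np.percentile(g[:,1],[0,25,50,75,100])*1000,0))
M=box(W,.45,.68,-.24,-.12,.038,.046); rect(M,"manifold top")
L=box(W,.48,.56,-.17,-.08,.062,.075); rect(L,"lever")
S=box(W,.48,.56,-.21,-.17,.06,.09); rect(S,"spindle")
# channel floor plane
F=box(T,.575,.66,-.095,.13,.06,.2); 
m=np.ones(len(F),bool)
for i in range(8):
    c=F[m].mean(0); u,s,vt=np.linalg.svd(F[m]-c); n=vt[2]*np.sign(vt[2][2]); r=(F-c)@n; m=abs(r)<.004
print("floor",m.sum(),np.round(c,4),np.round(n,3),"slope",np.degrees(np.arccos(n[2])),"yaw of down",np.degrees(np.arctan2(n[1],n[0])))
rect(F[m],"floor")
J=box(T,.5,.75,-.32,-.13,.07,.14); rect(J,"jet all")
top=J[J[:,2]>.1]; print("head",len(top),np.round(top.mean(0),4), np.round(top.max(0),4))
```

```text
handle 421 c [466.9 -44.2] s [13.6 58.5] a 84.8 zmed 0.043
tray rim+guides 633 c [545.7 -48.1] s [107.1 123. ] a 0.4 zmed 0.0185
tray approx 3658 c [527.4 -59.9] s [119.5  74.9] a 90.0 zmed 0.0024
guides
0.54 19 [-95. -89.  -8.  -8.  -6.]
0.55 143 [-110.  -72.  -50.  -23.   14.]
0.56 61 [-110. -105.    7.   11.   15.]
0.57 59 [-105. -101.    3.    7.   11.]
0.58 86 [-105. -101.  -96.    4.    9.]
0.59 81 [-105. -101.  -96.    5.   10.]
0.6 65 [-105.  -99.   -0.    4.   10.]
0.61 37 [-105.  -99.   -0.    1.    3.]
0.62 29 [-105.  -98.   -0.    1.    2.]
0.63 19 [-105.   -0.    1.    2.    2.]
0.64 17 [-1. -1.  0.  2.  2.]
0.65 4 [-106.  -27.    0.    1.    3.]
manifold top 2009 c [ 556.1 -201.1] s [ 40.3 172.3] a 80.5 zmed 0.0415
lever 313 c [ 520.9 -147.6] s [44.8 12.4] a 86.1 zmed 0.0668
spindle 249 c [ 518.2 -185.8] s [31.4 13.7] a 83.5 zmed 0.0677
floor 609 [0.6281 0.0309 0.1325] [-0.023 -0.496  0.868] slope 29.762872641660845 yaw of down -92.65405673442335
floor 609 c [626.8  18.1] s [222.8  62. ] a 88.8 zmed 0.1357
jet all 144 c [ 586.7 -214.4] s [ 60.9 201.6] a 54.6 zmed 0.0885
head 52 [ 0.6143 -0.2122  0.1184] [ 0.6283 -0.2003  0.1285]
```

```bash
python3 -m creep '[[[7,12,30],0.02],[[14,24,60],0.05],[[21,36,90],0.08],[[28,46,120],0.097],[[28,46,150],0.097]]' 0.5 30 >/dev/null
python3 - <<'E'
from h import *
plan((0.452,-0.0428,0.092),1.480)
W=np.load("w1.npz")["W"].reshape(-1,3); W=W[~np.isnan(W).any(1)]
# guide inner edges line fit
for a,b,f in((-.112,-.09,np.max),(-.006,.02,np.min)):
    X=[];Y=[]
    for lo in np.arange(.578,.65,.006):
        g=W[(W[:,0]>lo)&(W[:,0]<lo+.006)&(W[:,1]>a)&(W[:,1]<b)&(W[:,2]>.0125)&(W[:,2]<.019)]
        if len(g)>3: X.append(lo+.003);Y.append(f(g[:,1]))
    p=np.polyfit(X,Y,1); print(np.round(Y,4),"slope deg",np.degrees(np.arctan(p[0])),"y@.6",np.polyval(p,.6))
E
```

```text
shift [ -1.4  -2.3 136.5] twist -0.01 | pos [ 0.4509 -0.0406  0.2285] yawy 1.47 j7 1.46 t 2.6 w 0.501 f [ 0.5  0.3 -0.3]
[-0.096  -0.096  -0.096  -0.096  -0.0961 -0.0976 -0.0976 -0.0976 -0.0991] slope deg -3.4462837271854188 y@.6 -0.09659574377663865
[ 0.0012  0.0003  0.0004  0.0007 -0.0006 -0.      0.0002 -0.0005 -0.0005
 -0.     -0.0001 -0.0008] slope deg -1.1418747686122954 y@.6 0.00029963499178812733
```

```bash
python3 -m creep '[[[-1,-2,35],-0.01],[[-1,-2,70],-0.01],[[-1,-2,105],-0.01],[[-1,-2,130],-0.01],[[-1,-2,136],-0.01]]' >/dev/null; python3 -m creep '[[[0,0,0],0],[[0,0,0],0],[[0,0,0],0],[[0,0,0],0],[[0,0,0],0]]' 0.0 40;  python3 -m creep '[[[0,0,0],0],[[0,0,0],0],[[0,0,0],0]]'
python3 - <<'E'
from h import *
plan((0.47,-0.0413,0.092),np.pi/2-np.radians(2.6))
E
```

```text
clock: 3.4
position: [0.4537, -0.0446, 0.0952]
ee_rot: [0.044, 0.999, 0.001, 0.001]
ft_force: [-1.4, 0.1, 4.4]
grip_width: 0.156
grasp_force: 43.1
clock: 3.65
position: [0.4535, -0.0445, 0.0949]
ee_rot: [0.044, 0.999, 0.0, 0.001]
ft_force: [-3.0, 0.4, 8.8]
grip_width: 0.155
grasp_force: 43.8
shift [-16.1   4.6   2.9] twist -0.042 | pos [ 0.4535 -0.0445  0.0949] yawy 1.484 j7 1.65 t 3.6 w 0.155 f [-3.   0.4  8.8]
```

```bash
python3 -m creep '[[[-5,1,-1],-0.01],[[-9,2,-2],-0.025],[[-13,3,-2],-0.042],[[-16,4,-2],-0.042],[[-16,4,-2],-0.042]]'
python3 - <<'E'
from h import *
plan((0.535,-0.0451,0.094),np.pi/2-np.radians(2.6))
c=snap("wrist","w2.png"); W=cloud(c).reshape(-1,3)
E
```

```text
clock: 4.07
position: [0.4698, -0.0417, 0.0959]
ee_rot: [0.022, 1.0, -0.0, 0.0]
ft_force: [0.3, 0.2, -2.5]
grip_width: 0.155
grasp_force: 42.4
shift [-65.3  -0.5   1.9] twist 0.001 | pos [ 0.4698 -0.0417  0.0959] yawy 1.526 j7 1.7 t 4.1 w 0.155 f [ 0.3  0.2 -2.5]
```

View pics/w2.png

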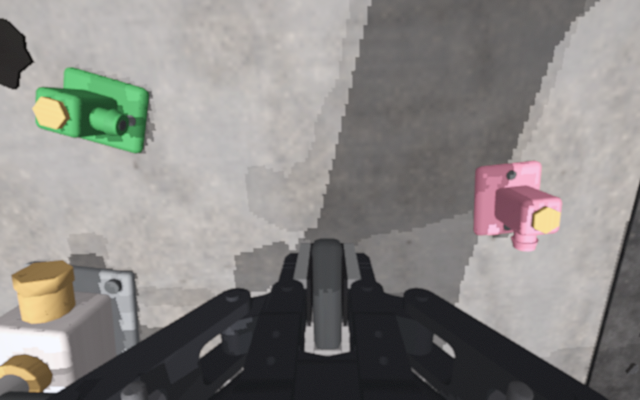

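The handle at w2 (328,300) is held square between the pads, so I'll push.

```bash
python3 -m creep '[[[-13,0,0],0],[[-26,0,0],0],[[-39,0,0],0],[[-52,0,0],0],[[-65,0,0],0]]'|sed -n 2,4p; python3 -m creep '[[[-1,0,0],0],[[-2,0,0],0],[[-3,0,0],0],[[-4,0,0],0],[[-5,0,0],0]]'|sed -n 2,4p;python3 -m creep '[[[-1,0,0],0],[[-2,0,0],0],[[-3,0,0],0],[[-4,0,0],0],[[-5,0,0],0]]'|sed -n 2,4p
```

```text
position: [0.5343, -0.0449, 0.0956]
ee_rot: [0.023, 1.0, 0.0, -0.0]
ft_force: [-1.4, 0.1, -0.5]
position: [0.5385, -0.0451, 0.0958]
ee_rot: [0.022, 1.0, 0.0, -0.0]
ft_force: [-0.0, 0.0, -1.3]
position: [0.5441, -0.0454, 0.0959]
ee_rot: [0.022, 1.0, 0.0, -0.0]
ft_force: [-0.9, 0.5, -1.0]
```

```bash
for i in 1 2 3; do python3 -m creep '[[[-1,0,0],0],[[-2,0,0],0],[[-3,0,0],0],[[-3,0,0],0]]'|sed -n 2,4p; done
```

```text
position: [0.5473, -0.0455, 0.0959]
ee_rot: [0.022, 1.0, 0.0, 0.0]
ft_force: [0.5, -1.0, -1.9]
position: [0.5503, -0.0457, 0.0959]
ee_rot: [0.022, 1.0, 0.0, 0.0]
ft_force: [0.7, 0.5, -2.0]
position: [0.5533, -0.0458, 0.0959]
ee_rot: [0.022, 1.0, 0.0, 0.0]
ft_force: [-0.8, -0.0, -1.3]
```

```bash
for i in 1 2 3; do python3 -m creep '[[[-1,0,0],0],[[-2,0,0],0],[[-2,0,0],0]]'|sed -n 2,4p; done
```

```text
position: [0.5536, -0.0462, 0.0954]
ee_rot: [0.022, 1.0, 0.0, -0.002]
ft_force: [-9.4, -0.7, 4.0]
position: [0.554, -0.0463, 0.0954]
ee_rot: [0.023, 1.0, 0.0, -0.004]
ft_force: [-19.9, 0.8, 16.1]
position: [0.5544, -0.0464, 0.0953]
ee_rot: [0.023, 1.0, 0.001, -0.006]
ft_force: [-30.3, 1.3, 26.1]
```

The tray stopped at TCP x ≈ 0.5535 and the push force rose to 30 N, so it's home. I'll ease off, release, lift and look at both the tray and the jet.

```bash
python3 -m creep '[[[3,0,0],0],[[5,0,0],0],[[5,0,0],0]]'|sed -n 2,4p; python3 -m creep '[[[0,0,0],0],[[0,0,0],0],[[0,0,0],0],[[0,0,-2],0]]' 0.4|sed -n 2,4p; python3 -m creep '[[[0,0,-30],0],[[0,0,-65],0],[[0,0,-100],0],[[0,0,-140],0],[[0,0,-180],0]]' 1.0|sed -n 2,4p; python3 -m creep '[[[0,-30,-15],0],[[0,-60,-30],0],[[0,-90,-45],0],[[-10,-120,-60],0],[[-20,-150,-60],0]]'|sed -n 2,4p
python3 - <<'E'
from h import *
plan((0.6,-0.2,0.32))
c=snap("wrist","w3.png"); np.savez("w3.npz",W=cloud(c),px=c["pixels"])
E
```

```text
position: [0.5534, -0.0458, 0.0958]
ee_rot: [0.022, 1.0, 0.0, -0.001]
ft_force: [-5.1, -0.7, 0.7]
position: [0.5543, -0.0458, 0.0979]
ee_rot: [0.022, 1.0, -0.0, 0.0]
ft_force: [0.1, 0.2, -0.5]
position: [0.5538, -0.0461, 0.2799]
ee_rot: [0.023, 1.0, -0.0, 0.0]
ft_force: [2.0, 0.2, 0.1]
position: [0.5681, -0.1985, 0.3417]
ee_rot: [0.022, 1.0, -0.0, 0.003]
ft_force: [-0.0, 0.3, 1.0]
shift [-31.8  -0.1  21.9] twist 0 | pos [ 0.5681 -0.1985  0.3417] yawy 1.526 j7 1.96 t 8.5 w 1.002 f [-0.   0.3  1. ]
```

View pics/w3.png

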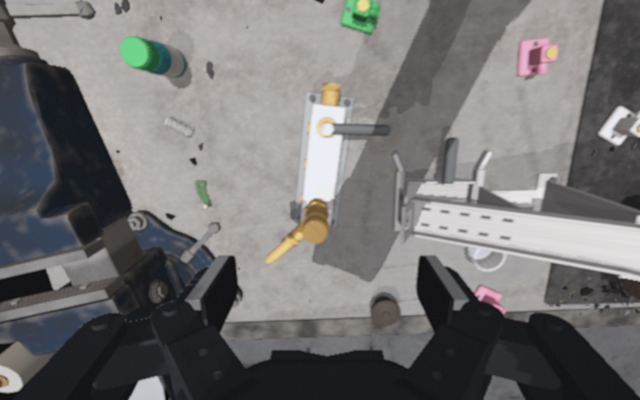

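The w3 picture shows the tray home with its handle at (450,160), the jet head at (315,222) and nozzle tip at (268,262), the tap lever at (360,129) and the low end plate at (403,222). I'll measure these.

Run:
```python
from h import *
W=np.load("w3.npz")["W"].reshape(-1,3); W=W[~np.isnan(W).any(1)]
def box(P,x0,x1,y0,y1,z0,z1): return P[(P[:,0]>x0)&(P[:,0]<x1)&(P[:,1]>y0)&(P[:,1]<y1)&(P[:,2]>z0)&(P[:,2]<z1)]
def rect(P,n):
    (c,s,a)=cv2.minAreaRect((P[:,:2]*1000).astype(np.float32)); print(n,len(P),"c",np.round(c,1),"s",np.round(s,1),"a",round(a,1),"z",np.round(np.percentile(P[:,2],[5,50,95]),4))
h=box(W,.55,.68,-.27,-.15,.095,.14); zt=np.percentile(h[:,2],95); print("ztop",zt); rect(h[h[:,2]>zt-.004],"head top")
t=box(W,.56,.75,-.32,-.15,.068,.098); rect(t,"nozzle"); c=t[:,:2].mean(0); u=np.linalg.svd(t[:,:2]-c)[2][0]; print("noz c",c,"dir",np.degrees(np.arctan2(u[1],u[0])))
rect(box(W,.45,.62,-.26,-.14,.039,.046),"manif top")
rect(box(W,.48,.56,-.17,-.08,.061,.075),"lever")
rect(box(W,.46,.58,-.09,0,.040,.047),"handle home")
# channel floor
F=box(W,.57,.70,-.09,.12,.06,.22); m=np.ones(len(F),bool)
for i in range(12):
    c=F[m].mean(0); n=np.linalg.svd(F[m]-c,full_matrices=False)[2][2]; n*=np.sign(n[2]); r=(F-c)@n; m=abs(r)<.0025
g=np.array([-n[0],-n[1]]); g/=np.linalg.norm(g)
print("floor",m.sum(),np.round(c,4),np.round(n,3),"slope",np.degrees(np.arccos(n[2])),"up yaw",np.degrees(np.arctan2(g[1],g[0])))
# inner floor edges: centre in x for y slices
for lo in np.arange(-.09,.13,.03):
    s=F[m]; s=s[(s[:,1]>lo)&(s[:,1]<lo+.03)]; w=F[(F[:,1]>lo)&(F[:,1]<lo+.03)&(r>.007)&(r<.016)]
    print(round(lo,2),"floor x",np.round([s[:,0].min(),s[:,0].max()],4), "walls",np.round([w[:,0].min(),w[:,0].max()] if len(w) else 0,4))
# low end plate
P=box(W,.58,.68,-.13,-.085,.06,.12); rect(P,"plate")
yy=-.1; print("z floor @ y=-.1:",c[2]-(n[0]*(.627-c[0])+n[1]*(yy-c[1]))/n[2])
```

```text
ztop 0.12231507335533436
head top 496 c [ 616.1 -211.3] s [25.7 26.9] a 87.6 z [0.1195 0.1213 0.1224]
nozzle 698 c [ 636.2 -238.8] s [20.5 94.8] a 41.4 z [0.0739 0.0854 0.0896]
noz c [ 0.63565184 -0.23839074] dir -44.86343695825149
manif top 2806 c [ 558.1 -201.5] s [ 39.8 131.9] a 80.5 z [0.04   0.0414 0.0427]
lever 452 c [ 520.9 -147.9] s [44.6 12. ] a 85.8 z [0.064  0.0668 0.0684]
handle home 395 c [558.1 -46.1] s [13.5 43.5] a 87.3 z [0.0407 0.043  0.0444]
floor 1300 [0.6246 0.0201 0.1151] [-0.929 -0.142  0.341] slope 70.08668176163414 up yaw 8.663846388532273
-0.09 floor x [0.6193 0.6261] walls [0.6087 0.6162]
-0.06 floor x [0.6208 0.628 ] walls [0.6093 0.6176]
-0.03 floor x [0.6224 0.6296] walls [0.6099 0.6198]
0.0 floor x [0.6043 0.6317] walls [0.6039 0.6211]
0.03 floor x [0.6262 0.6332] walls [0.6115 0.6231]
0.06 floor x [0.6277 0.6342] walls [0.6136 0.6244]
0.09 floor x [0.6028 0.6173] walls [0.6026 0.6104]Traceback (most recent call last):
  File "<stdin>", line 20, in <module>
    return umr_minimum(a, axis, None, out, keepdims, initial, where)
ValueError: zero-size array to reduction operation minimum which has no identity
```

```bash
python3 -m creep '[[[-15,-3,30],0],[[-30,-6,60],0],[[-47,-9,90],0],[[-47,-10,90],0]]'>/dev/null
python3 - <<'E'
from h import *
plan((0.616,-0.211,0.169))
W=np.load("w3.npz")["W"].reshape(-1,3); W=W[~np.isnan(W).any(1)]
# chute frame
a=np.radians(-2.65); O=np.array([.6265,-.0493]); 
d=W[:,:2]-O; x=d[:,0]*np.cos(a)+d[:,1]*np.sin(a); y=-d[:,0]*np.sin(a)+d[:,1]*np.cos(a); z=W[:,2]
for n in range(-70,-40,3):
    s=(y*1e3>n)&(y*1e3<=n+3)&(abs(x)<.04)&(z>.045)
    if s.any(): print(n,s.sum(),"x",np.round(np.percentile(x[s]*1e3,[2,50,98])),"z",np.round(np.percentile(z[s]*1e3,[2,50,98])))
s=(abs(x)<.017)&(y>-.04)&(y<.1)&(z>.05); p=np.polyfit(y[s],z[s],1); print("floor z=",p,"deg",np.degrees(np.arctan(p[0])))
s=(y>-.04)&(y<.1)&(abs(x)<.06)&(z>.05); print("x range",np.percentile(x[s],[.5,99.5]))
E
```

```text
shift [-2.7 -3.8 71.8] twist 0 | pos [ 0.614  -0.2072  0.2408] yawy 1.527 j7 2.02 t 8.9 w 0.999 f [-0.8  2.3 -1.4]
-70 18 x [-21. -13.   9.] z [93. 95. 97.]
-67 99 x [-22.   0.  22.] z [93. 95. 96.]
-64 50 x [-22.   1.  22.] z [87. 92. 95.]
-61 35 x [-22. -13.  22.] z [81. 86. 89.]
-58 26 x [-22.   0.  22.] z [77. 81. 84.]
-55 90 x [-22. -12.  20.] z [46. 70. 78.]
-52 76 x [-22.  -1.  22.] z [50. 70. 74.]
-49 60 x [-23.  -1.  23.] z [60. 67. 73.]
-46 93 x [-23.   0.  22.] z [58. 61. 74.]
-43 113 x [-23.   0.  22.] z [59. 61. 76.]
floor z= [0.57625259 0.08465781] deg 29.952808076704137
x range [-0.02604317  0.02150522]
```

```bash
python3 -m creep '[[[-2,-3,20],0],[[-2,-3,40],0],[[-2,-3,60],0],[[-2,-3,71],0],[[-2,-3,71],0]]'|sed -n 2,4p; for i in 1 2; do python3 -m creep '[[[0,0,0],0],[[0,0,0],0],[[0,0,0],0],[[0,0,0],0],[[0,0,0],0]]' 0.0 60; done; python3 -m creep '[[[0,0,0],0.1],[[0,0,0],0.2],[[0,0,0],0.2]]'
```

```text
position: [0.6148, -0.2113, 0.1752]
ee_rot: [0.022, 1.0, 0.0, -0.001]
ft_force: [0.1, -0.4, 0.5]
clock: 9.75
position: [0.616, -0.2119, 0.1777]
ee_rot: [0.022, 1.0, 0.0, 0.001]
ft_force: [0.5, 0.3, 1.6]
grip_width: 0.301
grasp_force: 4.2
clock: 10.17
position: [0.6161, -0.2118, 0.1778]
ee_rot: [0.022, 1.0, 0.0, 0.001]
ft_force: [-0.9, 0.8, 6.0]
grip_width: 0.276
grasp_force: 58.6
clock: 10.42
position: [0.6161, -0.2119, 0.1778]
ee_rot: [0.125, 0.992, -0.0, 0.001]
ft_force: [-0.4, 1.5, 6.7]
grip_width: 0.282
grasp_force: 58.7
```

```bash
for i in 1 2 3 4 5; do python3 -m creep '[[[0,0,0.1],0.12],[[0,0,0.1],0.24],[[0,0,0.2],0.36],[[0,0,0.3],0.48],[[0,0,0.3],0.6]]' |sed -n '2,6p'|tr '\n' ' '; echo; done
python3 - <<'E'
from h import *
plan((0.616,-0.211,0.176))
E
```

```text
position: [0.6159, -0.2122, 0.1774] ee_rot: [0.413, 0.911, -0.0, 0.001] ft_force: [-1.0, -0.0, 5.0] grip_width: 0.278 grasp_force: 58.8 
position: [0.6156, -0.2123, 0.1772] ee_rot: [0.663, 0.748, -0.0, 0.0] ft_force: [-3.0, -0.2, 6.5] grip_width: 0.275 grasp_force: 58.9 
position: [0.6154, -0.2122, 0.1768] ee_rot: [0.855, 0.519, -0.0, 0.0] ft_force: [-4.8, -0.0, 8.0] grip_width: 0.274 grasp_force: 59.0 
position: [0.6154, -0.212, 0.1766] ee_rot: [0.97, 0.243, -0.0, -0.0] ft_force: [-3.7, 2.0, 8.0] grip_width: 0.281 grasp_force: 59.0 
position: [0.6154, -0.2119, 0.1762] ee_rot: [0.999, -0.054, -0.0, -0.0] ft_force: [-4.9, 2.2, 9.1] grip_width: 0.276 grasp_force: 59.2 
shift [ 0.5 -0.9  0.2] twist 0 | pos [ 0.6154 -0.2119  0.1762] yawy -1.68 j7 -0.83 t 12.5 w 0.276 f [-4.9  2.2  9.1]
```

```bash
python3 -m creep '[[[0,0,0.1],0.1],[[0,0,0.1],0.2],[[0,0,0.2],0.3],[[0,0,0.3],0.4],[[0,0,0.3],0.5]]' |sed -n '2,6p'|tr '\n' ' '
python3 - <<'E'
from h import *
for n in("scene","top"):
    c=snap(n,n+"1.png",crop=(300,150,460,270) if n=="scene" else (300,130,440,250),s=5); W=cloud(c); px=c["pixels"].astype(int)
    m=(W[...,2]>.062)&(W[...,2]<.098)&(W[...,0]>.53)&(W[...,0]<.72)&(W[...,1]>-.2)&(W[...,1]<-.112)
    P=W[m]; print(n,len(P)); 
    if len(P)>5: print(np.round(P.mean(0),4), np.degrees(np.arctan2(P[:,1].mean()+.2119,P[:,0].mean()-.6158)),"far",np.round(P[np.argmax(P[:,1])],4))
E
```

```text
position: [0.6155, -0.2118, 0.176] ee_rot: [0.954, -0.299, -0.0, -0.0] ft_force: [-4.3, 3.1, 9.7] grip_width: 0.279 grasp_force: 59.2 scene 144
[ 0.6077 -0.1619  0.0847] 99.1979836984439 far [ 0.611  -0.1122  0.0923]
top 0
```

View pics/scene1.png

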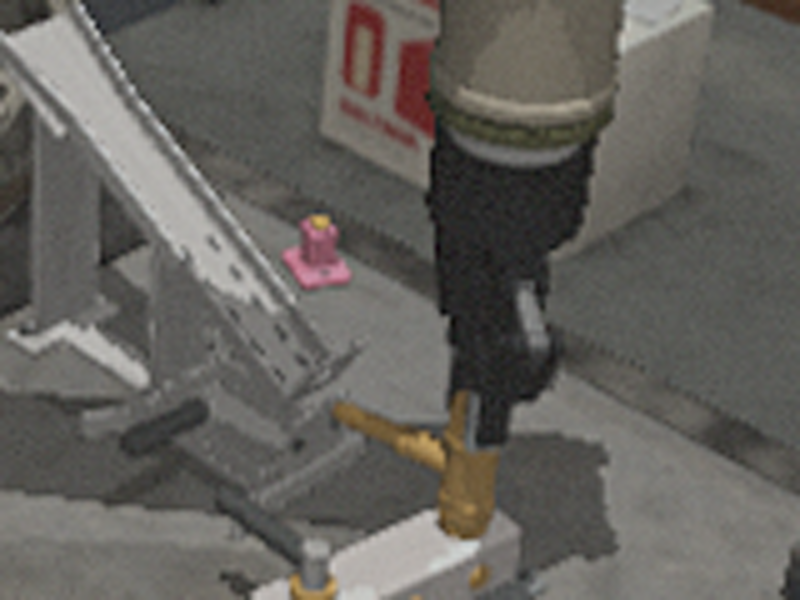

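scene1 shows the nozzle, from (450,455) to its tip at (335,410), now almost pointing at the end plate at (320,375). I'll turn it slightly more, release, lift and measure from above.

```bash
python3 -m creep '[[[0,0,0],0.07],[[0,0,0],0.12],[[0,0,0],0.12]]' |sed -n '2,6p'|tr '\n' ' ';python3 -m creep '[[[0,0,0],0],[[0,0,0],0],[[0,0,0],0]]' 1.0 >/dev/null; python3 -m creep '[[[0,0,-25],0],[[0,0,-60],0],[[0,0,-95],0],[[0,0,-130],0],[[0,0,-160],0]]' |sed -n '2p'
python3 -m creep '[[[0,0,0],-0.12],[[0,0,0],-0.24],[[0,0,0],-0.36],[[0,0,0],-0.48],[[0,0,0],-0.6]]' |sed -n '2p'
python3 - <<'E'
from h import *
plan((0.55,-0.16,0.34),-np.pi/2)
for n in("top","wrist"):
  c=snap(n,n+"2.png"); W=cloud(c).reshape(-1,3); W=W[~np.isnan(W).any(1)]; np.savez(n+"2.npz",W=W)
  t=W[(W[:,2]>.068)&(W[:,2]<.1)&(W[:,0]>.56)&(W[:,0]<.68)&(W[:,1]>-.195)&(W[:,1]<-.125)]
  if len(t)>4:
    c0=t[:,:2].mean(0); u=np.linalg.svd(t[:,:2]-c0,full_matrices=False)[2][0]; print(n,len(t),"c",c0,"dir",np.degrees(np.arctan2(u[1],u[0])),"from head",np.degrees(np.arctan2(c0[1]+.2116,c0[0]-.616)))
  hd=W[(W[:,2]>.114)&(W[:,2]<.128)&(abs(W[:,0]-.616)<.03)&(abs(W[:,1]+.211)<.03)]; print("head",len(hd),hd.mean(0) if len(hd) else 0)
E
```

```text
position: [0.6155, -0.2117, 0.1759] ee_rot: [0.935, -0.355, -0.0, -0.0] ft_force: [-5.2, 4.0, 9.3] grip_width: 0.28 grasp_force: 59.2 position: [0.6155, -0.2121, 0.3376]
position: [0.6157, -0.2117, 0.335]
shift [-71.3 -43.7  -5. ] twist -0.117 | pos [ 0.6157 -0.2117  0.335 ] yawy -1.688 j7 -1.03 t 14.3 w 0.994 f [ 0.5 -0.1 -1.1]
head 0 0
wrist 721 c [ 0.61595886 -0.16593932] dir 92.21690375862666 from head 90.05162920794862
head 592 [ 0.6168248  -0.21081582  0.11907737]
```

```bash
python3 - <<'E'
from h import *
W=np.load("wrist2.npz")["W"]
P=W[(W[:,1]>-.125)&(W[:,1]<-.103)&(W[:,0]>.58)&(W[:,0]<.67)&(W[:,2]>.075)&(W[:,2]<.1)]
print(len(P),np.percentile(P[:,0],[1,50,99]),P[:,1].mean())
E
python3 -m creep '[[[0,0,35],0],[[0,0,70],0],[[0,0,105],0],[[0,0,135],0],[[0,0,160],0]]' |sed -n '2,4p'; python3 -m creep '[[[0,0,0],0],[[0,0,0],0],[[0,0,0],0],[[0,0,0],0],[[0,0,0],0]]' 0 60 |sed -n '2,6p'
python3 -m creep '[[[0,0,0],0],[[0,0,0],0],[[0,0,0],0],[[0,0,0],0.05],[[0,0,0],0.1]]' |sed -n '2,6p'
python3 -m creep '[[[0,0,0],0],[[0,0,0],0]]' >/dev/null
python3 -m creep '[[[0,0,0],0],[[0,0,0],0],[[0,0,0],0]]' 1.0 >/dev/null; python3 -m creep '[[[0,0,-25],0],[[0,0,-60],0],[[0,0,-95],0],[[0,0,-130],0],[[0,0,-160],0]]' |sed -n '2p'
python3 -m creep '[[[0,0,0],0],[[0,0,0],0]]' >/dev/null
python3 - <<'E'
from h import *
plan((0.53,0.2,0.36),-np.pi/2)
n="wrist"
c=snap(n,n+"3.png"); W=cloud(c).reshape(-1,3); W=W[~np.isnan(W).any(1)]; np.savez(n+"3.npz",W=W)
t=W[(W[:,2]>.068)&(W[:,2]<.1)&(W[:,0]>.56)&(W[:,0]<.68)&(W[:,1]>-.195)&(W[:,1]<-.128)]
c0=t[:,:2].mean(0); u=np.linalg.svd(t[:,:2]-c0,full_matrices=False)[2][0]; print(n,len(t),"c",c0,"dir",np.degrees(np.arctan2(u[1],u[0])))
hd=W[(W[:,2]>.114)&(W[:,2]<.128)&(abs(W[:,0]-.616)<.03)&(abs(W[:,1]+.211)<.03)]; print("head",hd.mean(0))
P=W[(W[:,1]>-.125)&(W[:,1]<-.103)&(W[:,0]>.58)&(W[:,0]<.67)&(W[:,2]>.075)&(W[:,2]<.1)]
print("plate",len(P),np.percentile(P[:,0],[1,50,99]),P[:,1].mean())
E
```

```text
235 [0.60288584 0.62668914 0.6474318 ] -0.11226532364542159
position: [0.6151, -0.2114, 0.1725]
ee_rot: [0.998, -0.064, -0.001, -0.0]
ft_force: [0.1, 0.4, 0.4]
position: [0.6163, -0.2122, 0.1769]
ee_rot: [0.998, -0.062, 0.001, 0.0]
ft_force: [-0.3, 1.6, 3.1]
grip_width: 0.304
grasp_force: 4.2
position: [0.6164, -0.2122, 0.177]
ee_rot: [0.994, -0.112, 0.001, 0.0]
ft_force: [-0.4, 1.2, 6.0]
grip_width: 0.276
grasp_force: 58.6
position: [0.6155, -0.212, 0.3376]
shift [-175.1 -383.1  -23.8] twist -0.223 | pos [ 0.6159 -0.2123  0.3367] yawy -1.794 j7 -1.12 t 16.7 w 0.998 f [ 1.2  0.7 -0.4]
wrist 714 c [ 0.62046193 -0.1659226 ] dir 86.26576350587362
head [ 0.61677844 -0.21088277  0.11905448]
plate 216 [0.60268567 0.62596144 0.64743862] -0.11249824325854413
```

View pics/wrist3.png

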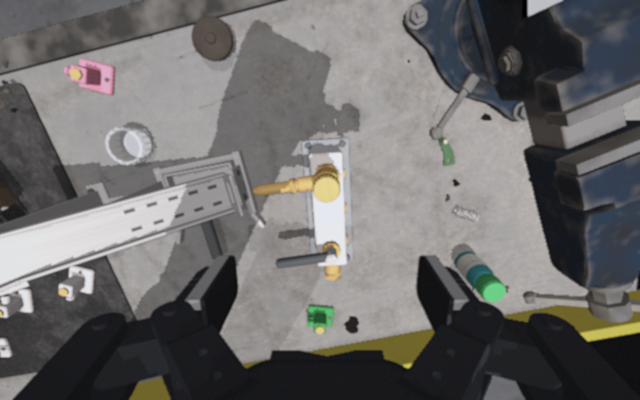

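The elbow now points within about 1° of the window: nozzle direction 85.3–86.3° against 85.2° needed. In wrist3 the nozzle at (285,188) aims at the plate at (235,190). On to the housings for a close view.

Run:
```python
from h import *
plan((0.57,0.27,0.36),-np.pi/2)
```

```text
shift [-151.2 -459.8  -24.8] twist -0.223 | pos [ 0.6157 -0.2118  0.335 ] yawy -1.794 j7 -1.12 t 16.8 w 0.999 f [ 0.3 -0.1 -0.5]
```

```bash
for i in 1 2 3; do python3 -m creep '[[[-10,-31,-2],0],[[-20,-62,-4],0],[[-30,-92,-5],0],[[-40,-123,-7],0],[[-50,-153,-8],0]]' >/dev/null; done;  python3 -m creep '[[[0,0,0],-0.1],[[0,0,0],-0.22],[[0,0,0],-0.22]]'|sed -n 2p
python3 - <<'E'
from h import *
plan((0.57,0.27,0.36),-np.pi/2)
c=snap("wrist","w4.png",s=1.25); np.savez("w4.npz",W=cloud(c),px=c["pixels"])
E
```

```text
position: [0.5705, 0.2696, 0.3576]
shift [-0.5 -0.4 -2.4] twist 0.003 | pos [0.5705 0.2696 0.3576] yawy -1.567 j7 -1.71 t 18.2 w 1.001 f [ 0.3 -0.5 -0.1]
```

View pics/w4.png

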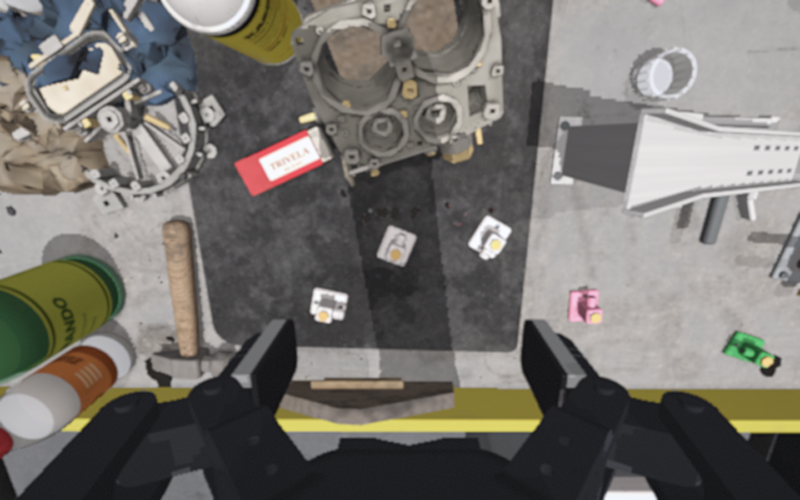

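Three housings are visible at w4 (327,305), (396,246) and (490,238). I'll measure their yaw and spout direction from the cloud, with a close crop.

Run:
```python
from h import *
d=np.load("w4.npz"); W=d["W"]; px=d["px"]; ims=[]
for i,(u,v) in enumerate([(262,244),(317,197),(392,190)]):
    w=W[v-28:v+29,u-28:u+29].reshape(-1,3); w=w[~np.isnan(w).any(1)]
    f=w[w[:,2]>.0075]; (c,s,a)=cv2.minAreaRect((f[:,:2]*1000).astype(np.float32))
    c=np.array(c); t=w[w[:,2]>.036]; tc=t[:,:2].mean(0)*1000
    sp=w[(w[:,2]>.022)&(w[:,2]<.0335)]; 
    ang=a if s[0]>s[1] else a+90
    L=np.array([np.cos(np.radians(ang)),np.sin(np.radians(ang))]); q=(sp[:,:2]*1000-tc)
    al=q@L; pe=q@np.array([-L[1],L[0]])
    print(i,"foot c",np.round(c,1),"s",np.round(s,1),"long ax",round(ang,1),"body top c",np.round(tc,1),len(t),"spout pts along",np.round(np.percentile(al,[2,50,98]),1),"perp",np.round(np.percentile(pe,[2,98]),1))
    im=cv2.cvtColor(px[v-25:v+25,u-25:u+25],cv2.COLOR_RGB2BGR); ims.append(cv2.resize(im,(260,260),interpolation=cv2.INTER_CUBIC))
cv2.imwrite("pics/h3.png",np.hstack(ims))
```

```text
0 foot c [510.3 349.9] s [ 40.2 154.5] long ax 165.3 body top c [484.2 351.7] 145 spout pts along [25.3 29.7 37.9] perp [-12.8  15. ]
1 foot c [523.9 284.3] s [33.3 40. ] long ax 158.5 body top c [524.  284.2] 126 spout pts along [-19.6 -12.3   0.6] perp [-8.8  8.4]
2 foot c [534.9 179. ] s [33.9 39.8] long ax 151.2 body top c [535.2 179.2] 137 spout pts along [-8.9 11.7 19.7] perp [-8.8  5.1]
```

View pics/h3.png

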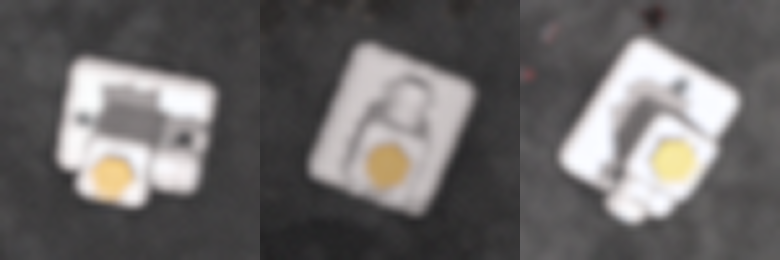

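Spouts: housing 1 (middle) points up and to the right at −21.5°, housing 2 (right) points down and to the left at 151°, and housing 0 points right. I'll take housing 2 first.

```bash
python3 -m creep '[[[-9,22,38],0],[[-18,44,76],0],[[-27,66,114],0],[[-36,90,150],0],[[-36,90,190],0]]' 0.8 30 >/dev/null; python3 -m creep '[[[0,0,0],0.12],[[0,0,0],0.24],[[0,0,0],0.36],[[0,0,0],0.506],[[0,0,0],0.506]]' >/dev/null; python3 -m creep '[[[0,0,0],0],[[0,0,0],0],[[0,0,0],0]]' >/dev/null
python3 - <<'E'
from h import *
plan((0.535,0.179,0.0905),np.radians(61.2))
W=np.load("w4.npz")["W"]; w=W[205:266,237:285].reshape(-1,3); w=w[~np.isnan(w).any(1)]; f=w[(w[:,2]>.0075)&(w[:,2]<.05)&(w[:,0]>.455)&(w[:,0]<.52)]
print(cv2.minAreaRect((f[:,:2]*1000).astype(np.float32)))
E
```

```text
shift [ 0.5  1.  87.1] twist -0.005 | pos [0.5351 0.1801 0.1776] yawy -2.078 j7 -1.96 t 19.4 w 0.801 f [-0.6  0.2  0.4]
((463.2576904296875, 363.2725524902344), (40.22707748413086, 16.3024959564209), 89.47938537597656)
```

```bash
python3 -m creep '[[[0,1,30],0],[[0,1,60],0],[[0,1,80],0],[[0,1,86],0],[[0,1,86],0]]' >/dev/null; for i in 1 2; do python3 -m creep '[[[0,0,0],0],[[0,0,0],0],[[0,0,0],0],[[0,0,0],0],[[0,0,0],0]]' 0 30 |sed -n '2,6p'; done
```

```text
position: [0.5352, 0.1796, 0.0926]
ee_rot: [0.968, -0.252, 0.001, -0.001]
ft_force: [-0.8, 0.4, 7.1]
grip_width: 0.201
grasp_force: 30.2
position: [0.5352, 0.1796, 0.0927]
ee_rot: [0.968, -0.252, 0.0, -0.001]
ft_force: [-0.9, -0.2, 6.1]
grip_width: 0.2
grasp_force: 30.2
```

```bash
python3 -m creep '[[[0,0,-25],0],[[0,0,-55],0],[[0,0,-85],0],[[0,0,-120],0],[[0,0,-155],0]]' >/dev/null; python3 -m creep '[[[0,0,-30],-0.12],[[0,0,-60],-0.24],[[0,0,-90],-0.36],[[0,0,-90],-0.48],[[0,0,-90],-0.6]]'|sed -n '2,6p'; for i in 1 2; do python3 -m creep '[[[0,0,0],-0.12],[[0,0,0],-0.24],[[0,0,0],-0.36],[[0,0,0],-0.48],[[0,0,0],-0.6]]'>/dev/null; done; python3 -m creep '[[[0,0,0],-0.12],[[0,0,0],-0.23],[[0,0,0],-0.23]]' |sed -n '2,6p';python3 - <<'E'
from h import *
plan((0.633,0.094,0.335),np.radians(-2.65))
E
```

```text
position: [0.5353, 0.1792, 0.3386]
ee_rot: [0.999, 0.048, 0.001, -0.001]
ft_force: [-0.4, 1.0, -1.4]
grip_width: 0.201
grasp_force: 29.6
position: [0.5346, 0.179, 0.3368]
ee_rot: [0.723, 0.691, 0.0, -0.0]
ft_force: [0.1, 0.5, -0.4]
grip_width: 0.205
grasp_force: 29.6
shift [-80.5 102.1   1.8] twist 0.001 | pos [0.5346 0.179  0.3368] yawy -0.045 j7 -0.28 t 22.6 w 0.205 f [ 0.1  0.5 -0.4]
```

```bash
python3 -m creep '[[[-20,25,0],0],[[-40,50,0],0],[[-60,75,0],0],[[-80,102,0],0],[[-80,102,0],0]]' >/dev/null; python3 -m creep '[[[0,0,20],0],[[0,0,40],0],[[0,0,40],0],[[0,0,40],0]]'|sed -n '2,6p'
python3 - <<'E'
from h import *
plan((0.633,0.094,0.268),np.radians(-2.65))
c=snap("wrist","w5.png"); np.savez("w5.npz",W=cloud(c),px=c["pixels"])
E
```

```text
position: [0.6321, 0.0946, 0.2963]
ee_rot: [0.725, 0.688, -0.001, -0.0]
ft_force: [-0.5, 0.6, -0.7]
grip_width: 0.204
grasp_force: 29.8
shift [-0.5  1.  28.3] twist -0.006 | pos [0.6321 0.0946 0.2963] yawy -0.052 j7 0.01 t 23.3 w 0.204 f [-0.5  0.6 -0.7]
```

View pics/w5.png

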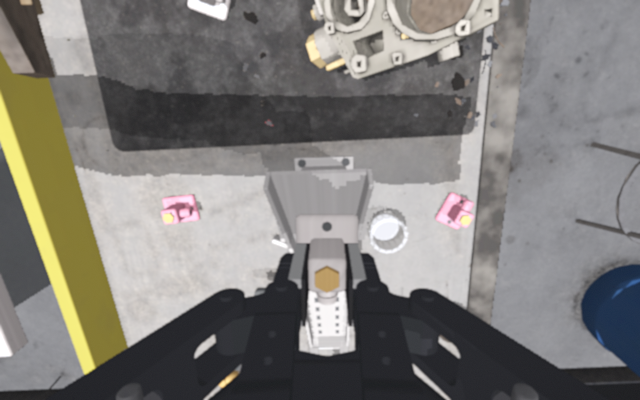

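w5 shows the housing held square, its foot edge at (328,228) between the splayed walls (mouth corners (267,172) and (370,172)). I'll check the centring from the cloud.

Run:
```python
from h import *
W=np.load("w5.npz")["W"].reshape(-1,3); W=W[~np.isnan(W).any(1)]
for lo in np.arange(.10,.14,.006):
    s=W[(W[:,1]>lo)&(W[:,1]<lo+.006)&(W[:,2]>.0847+.5763*(lo+.0493)+.008)&(W[:,2]<.0847+.5763*(lo+.0493)+.022)&(abs(W[:,0]-.633)<.05)]
    if len(s): print(round(lo,3),len(s),np.round([s[:,0].min(),s[:,0].max(),(s[:,0].min()+s[:,0].max())/2],4))
s=W[(W[:,2]>.15)&(abs(W[:,0]-.633)<.04)&(W[:,1]>.11)]; print("max y",s[:,1].max(),"z there",s[np.argmax(s[:,1])])
f=W[(W[:,2]>.2)&(W[:,2]<.222)&(abs(W[:,0]-.633)<.03)&(W[:,1]<.13)]; print("foot",len(f),f.min(0),f.max(0))
```

```text
0.1 109 [0.6017 0.6567 0.6292]
0.106 115 [0.6009 0.6571 0.629 ]
0.112 133 [0.6    0.6584 0.6292]
0.118 143 [0.5993 0.6591 0.6292]
0.124 164 [0.5986 0.66   0.6293]
0.13 28 [0.5989 0.6599 0.6294]
max y 0.13587967574576362 z there [0.60112362 0.13587968 0.19030814]
foot 1803 [0.61599064 0.09905983 0.2002567 ] [0.65993283 0.12881736 0.2219956 ]
```

Run:
```python
from h import *
W=np.load("w5.npz")["W"]
for v in (219,224,229,234):
    r=W[v,280:375]; m=(r[:,2]>.195)&(r[:,2]<.225); print(v,m.sum(),np.round([r[m][:,0].min(),r[m][:,0].max(),r[m][:,0].mean()],4),np.round(np.median(r[m][:,1:],0),4))
```

```text
219 62 [0.6172 0.6497 0.6334] [0.1135 0.2127]
224 63 [0.6161 0.6496 0.633 ] [0.1109 0.2135]
229 62 [0.6166 0.6495 0.6331] [0.1081 0.2133]
234 62 [0.6164 0.6495 0.633 ] [0.1052 0.2133]
```

```bash
python3 -m creep '[[[0,-2,8],0],[[0,-4,16],0],[[0,-4,22],0],[[0,-4,22],0]]'|sed -n '2,6p'; for i in 1 2 3; do python3 -m creep '[[[0,0,1],0],[[0,0,2],0],[[0,0,3],0],[[0,0,3],0]]'|sed -n '2,4p'; done
```

```text
position: [0.6278, 0.0949, 0.2733]
ee_rot: [0.725, 0.689, -0.001, -0.001]
ft_force: [-0.2, 0.8, -0.6]
grip_width: 0.2
grasp_force: 29.8
position: [0.6286, 0.0945, 0.2717]
ee_rot: [0.725, 0.689, 0.0, 0.0]
ft_force: [0.1, -0.4, -0.6]
position: [0.6288, 0.0942, 0.2691]
ee_rot: [0.725, 0.689, 0.0, 0.0]
ft_force: [-0.7, -1.3, 3.6]
position: [0.6294, 0.0933, 0.268]
ee_rot: [0.725, 0.689, 0.001, 0.001]
ft_force: [-3.7, -3.4, 15.1]
```

```bash
for i in 1 2; do python3 -m creep '[[[0,0,1],0],[[0,0,2],0],[[0,0,2],0]]'|sed -n '2,5p'; done
```

```text
position: [0.6295, 0.0925, 0.2664]
ee_rot: [0.725, 0.689, 0.001, 0.001]
ft_force: [-4.5, -5.8, 18.9]
grip_width: 0.202
position: [0.6294, 0.0919, 0.2645]
ee_rot: [0.725, 0.688, 0.001, 0.002]
ft_force: [-5.3, -7.5, 20.9]
grip_width: 0.204
```

```bash
for i in 1 2; do python3 -m creep '[[[0,0,1],0],[[0,0,2],0],[[0,0,2],0]]'|sed -n '2,4p'; done; python3 -m creep '[[[0,0,0],0],[[0,0,0],0],[[0,0,0],0],[[0,0,-2],0],[[0,0,-10],0]]' 0.8|sed -n '2,5p'; python3 -m creep '[[[0,0,-20],0],[[0,0,-45],0],[[0,0,-70],0],[[0,0,-70],0],[[0,0,-70],0]]'|sed -n '2,5p'
python3 - <<'E'
from h import *
c=snap("wrist","w6.png"); np.savez("w6.npz",W=cloud(c),px=c["pixels"])
plan((0.524,0.284,0.335),np.radians(68.5))
E
```

```text
position: [0.6294, 0.0914, 0.2626]
ee_rot: [0.726, 0.688, 0.001, 0.002]
ft_force: [-6.6, -8.8, 20.3]
position: [0.6294, 0.0911, 0.2606]
ee_rot: [0.726, 0.688, 0.0, 0.002]
ft_force: [-6.1, -9.6, 20.3]
position: [0.6278, 0.095, 0.2665]
ee_rot: [0.724, 0.689, -0.001, -0.001]
ft_force: [-0.8, 0.1, 0.4]
grip_width: 0.802
position: [0.6289, 0.0946, 0.3393]
ee_rot: [0.724, 0.689, 0.001, 0.0]
ft_force: [-0.9, -0.3, -1.8]
grip_width: 0.8
shift [ 183.8 -113.8    3. ] twist -1.245 | pos [0.6285 0.0947 0.3379] yawy -0.05 j7 -0.01 t 26.6 w 0.799 f [-0.3 -0.8 -0. ]
```

View pics/w6.png

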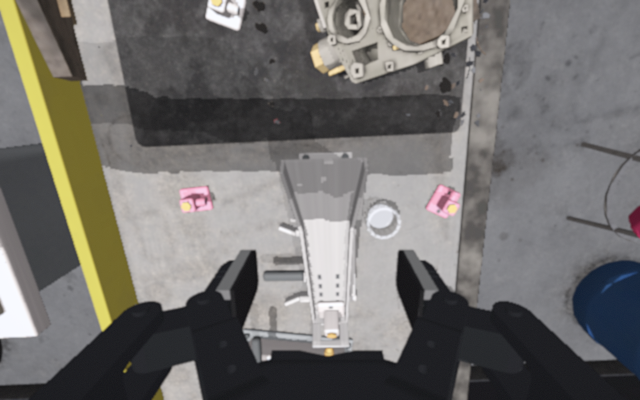

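The first housing rests at the low end, w6 (331,325). Next is housing 1, re-measured from above.

```bash
cat >> h.py <<'E'
def house(c,near,r=.06):
    W=cloud(c).reshape(-1,3); W=W[~np.isnan(W).any(1)]; W=W[np.hypot(W[:,0]-near[0],W[:,1]-near[1])<r]
    f=W[(W[:,2]>.0075)&(W[:,2]<.05)]; (p,s,a)=cv2.minAreaRect((f[:,:2]*1000).astype(np.float32)); p=np.array(p)
    ang=np.radians(a if s[0]>s[1] else a+90); L=np.array([np.cos(ang),np.sin(ang)])
    sp=W[(W[:,2]>.020)&(W[:,2]<.0335)][:,:2]*1000-p; al=sp@L; k=np.abs(al)>11; k&=np.abs(sp@np.array([-L[1],L[0]]))<8
    if np.median(al[k])<0: ang+=np.pi
    t=W[(W[:,2]>.036)&(W[:,2]<.05)]
    print("house c",np.round(p,1),"s",np.round(s,1),"spout dir",round(np.degrees(ang)%360,1),"n",k.sum(),"frac+",(al[k]>0).mean().round(2),"top",np.round(t[:,:2].mean(0)*1000,1))
E
python3 -m creep '[[[25,-15,0],0],[[50,-31,0],0],[[75,-46,0],0],[[100,-62,0],0],[[125,-77,0],0]]' 1 >/dev/null; python3 -m creep '[[[25,-15,0],0],[[50,-31,0],0],[[59,-37,0],-0.12],[[59,-37,0],-0.24],[[59,-37,0],-0.36]]'  >/dev/null; python3 -m creep '[[[0,0,0],-0.12],[[0,0,0],-0.24],[[0,0,0],-0.36],[[0,0,0],-0.48],[[0,0,0],-0.6]]' >/dev/null;  python3 -m creep '[[[0,0,20],-0.12],[[0,0,50],-0.24],[[0,0,50],-0.28],[[0,0,50],-0.28]]' >/dev/null
python3 - <<'E'
from h import *
c=snap("wrist","w7.png"); house(c,(.524,.284))
plan((0.524,0.284,0.0905),np.radians(68.5))
E
```

```text
house c [523.7 283.7] s [32.7 40.1] spout dir 338.3 n 74 frac+ 0.0 top [523.1 284. ]
shift [ -0.8   0.8 196. ] twist -0.007 | pos [0.5234 0.2839 0.2865] yawy 1.189 j7 0.78 t 28.2 w 0.997 f [0.2 0.5 0.5]
```

```bash
python3 -m creep '[[[0,1,38],0],[[0,1,76],0],[[0,1,114],0],[[0,1,145],0],[[0,1,170],0]]' >/dev/null; python3 -m creep '[[[0,0,12],0],[[0,0,22],0],[[0,0,24],0],[[0,0,24],0]]' |sed -n 2p; for i in 1 2; do python3 -m creep '[[[0,0,0],0],[[0,0,0],0],[[0,0,0],0],[[0,0,0],0],[[0,0,0],0]]' 0 30 |sed -n '2,6p'; done; python3 -m creep '[[[0,0,-25],0],[[0,0,-55],0],[[0,0,-85],0],[[0,0,-120],0],[[0,0,-155],0]]' >/dev/null; python3 -m creep '[[[0,0,-30],0.12],[[0,0,-60],0.24],[[0,0,-90],0.36],[[0,0,-90],0.48],[[0,0,-90],0.6]]'|sed -n '2,6p'; python3 -m creep '[[[0,0,0],0.12],[[0,0,0],0.24],[[0,0,0],0.36],[[0,0,0],0.48],[[0,0,0],0.6]]'>/dev/null;  python3 -m creep '[[[0,0,0],0.04],[[0,0,0],0.04],[[0,0,0],0.04]]' |sed -n '2,6p';python3 - <<'E'
from h import *
plan((0.6285,0.094,0.335),np.radians(-2.65))
E
```

```text
position: [0.5248, 0.2853, 0.0944]
position: [0.5244, 0.2852, 0.0941]
ee_rot: [0.189, 0.982, 0.0, 0.0]
ft_force: [-0.9, 0.4, -0.5]
grip_width: 0.296
grasp_force: 0.0
position: [0.5245, 0.2851, 0.0941]
ee_rot: [0.189, 0.982, 0.0, 0.0]
ft_force: [-0.9, -0.1, 5.0]
grip_width: 0.205
grasp_force: 31.0
position: [0.5248, 0.2851, 0.3404]
ee_rot: [0.474, 0.881, 0.001, 0.001]
ft_force: [-0.5, 0.3, -1.6]
grip_width: 0.197
grasp_force: 30.3
position: [0.5241, 0.285, 0.3384]
ee_rot: [0.724, 0.69, -0.0, 0.0]
ft_force: [0.1, -0.2, -0.2]
grip_width: 0.199
grasp_force: 30.3
shift [-185.8  113.5    3.4] twist -0.002 | pos [0.5241 0.285  0.3384] yawy -0.048 j7 -0.4 t 31.3 w 0.199 f [ 0.1 -0.2 -0.2]
```

```bash
python3 -m creep '[[[-25,15,0],0],[[-50,31,0],0],[[-75,46,0],0],[[-100,62,0],0],[[-125,77,0],0]]' >/dev/null; python3 -m creep '[[[-25,15,0],0],[[-50,31,0],0],[[-61,36.5,0],0],[[-61,36.5,0],0],[[-61,36.5,0],0]]'|sed -n '2,6p';  python3 -m creep '[[[0,0,20],0],[[0,0,40],0],[[0,0,55],0],[[0,0,62],0],[[0,0,62],0]]'|sed -n '2,6p'
python3 - <<'E'
from h import *
c=snap("wrist"); W=cloud(c)
for v in (224,232):
    r=W[v,280:375]; m=(r[:,2]>.17)&(r[:,2]<.215)&(r[:,1]<.125); print(v,m.sum(),np.round([r[m][:,0].min(),r[m][:,0].max()],4),np.round(np.median(r[m][:,1:],0),4))
plan((0.6285,0.094,0.27),np.radians(-2.65))
E
```

```text
position: [0.6283, 0.0932, 0.3385]
ee_rot: [0.725, 0.689, -0.0, -0.0]
ft_force: [-0.3, 0.7, -0.6]
grip_width: 0.201
grasp_force: 30.3
position: [0.6273, 0.0955, 0.2751]
ee_rot: [0.724, 0.69, -0.001, -0.001]
ft_force: [0.1, 0.3, 0.6]
grip_width: 0.2
grasp_force: 30.3
224 95 [0.6034 0.6542] [0.111  0.1904]
232 85 [0.6027 0.6542] [0.1065 0.1904]
shift [-1.   0.7  6.5] twist -0.002 | pos [0.6279 0.095  0.2765] yawy -0.048 j7 0.02 t 32.6 w 0.199 f [ 0.3 -0.4 -0.1]
```

Position is right, so I'll press down and release.

```bash
for i in 1 2 3; do python3 -m creep '[[[0,0,2],0],[[0,0,4],0],[[0,0,5],0],[[0,0,5],0]]'|sed -n '2,4p'; done; python3 -m creep '[[[0,0,0],0],[[0,0,0],0],[[0,0,0],0],[[0,0,-2],0],[[0,0,-10],0]]' 0.8|sed -n '2,5p'; python3 -m creep '[[[0,0,-20],0],[[0,0,-45],0],[[0,0,-70],0],[[0,0,-70],0],[[0,0,-70],0]]'|sed -n '2,5p'
python3 - <<'E'
from h import *
c=snap("wrist","w8.png"); np.savez("w8.npz",W=cloud(c),px=c["pixels"])
d=snap("top"); house(d,(.45,.359),.045)
plan((0.47,0.355,0.335),np.radians(-9))
E
```

```text
position: [0.6284, 0.0936, 0.2719]
ee_rot: [0.725, 0.689, 0.0, 0.0]
ft_force: [-0.5, -0.1, -0.6]
position: [0.6293, 0.0922, 0.2692]
ee_rot: [0.725, 0.689, 0.001, 0.001]
ft_force: [-4.0, -3.0, 15.4]
position: [0.6293, 0.0905, 0.2646]
ee_rot: [0.726, 0.688, 0.001, 0.002]
ft_force: [-4.8, -7.9, 19.7]
position: [0.6278, 0.0939, 0.2707]
ee_rot: [0.724, 0.689, -0.001, -0.001]
ft_force: [-0.1, 0.3, -0.2]
grip_width: 0.801
position: [0.6288, 0.0934, 0.3434]
ee_rot: [0.725, 0.689, 0.001, 0.001]
ft_force: [0.3, -0.2, 0.3]
grip_width: 0.8
house c [449.9 362.4] s [81.2 74.4] spout dir 24.4 n 0 frac+ nan top [450.8 361. ]
shift [ 253.1 -170.9    6.3] twist 0.107 | pos [0.6281 0.0937 0.3412] yawy -0.05 j7 -0.0 t 34.5 w 0.8 f [ 0.4  0.2 -0.5]
  return _methods._mean(a, axis=axis, dtype=dtype,
  ret = ret.dtype.type(ret / rcount)
h.py:31: RuntimeWarning: Mean of empty slice.
  print("house c",np.round(p,1),"s",np.round(s,1),"spout dir",round(np.degrees(ang)%360,1),"n",k.sum(),"frac+",(al[k]>0).mean().round(2),"top",np.round(t[:,:2].mean(0)*1000,1))
```

View pics/w8.png

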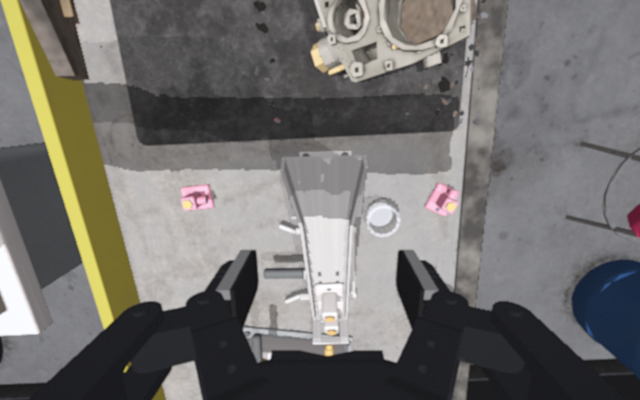

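Two housings now rest in line at w8 (331,298) and (331,325). On to the last one.

```bash
python3 -m creep '[[[26,-19,0],0],[[52,-38,0],0],[[78,-57,0],0],[[104,-76,0],0],[[129,-96,0],0]]' 1 >/dev/null; python3 -m creep '[[[26,-19,10],0],[[52,-38,20],0],[[78,-57,30],0],[[104,-76,40],0],[[129,-96,50],0]]' >/dev/null; python3 -m creep '[[[0,0,0],0.107],[[0,0,0],0.107],[[0,0,0],0.107]]' >/dev/null;  python3 - <<'E'
from h import *
c=snap("wrist"); house(c,(.45,.361),.045)
plan((0.45,0.361,0.0925),np.radians(-9))
E
```

```text
house c [451.5 365. ] s [39.7 33.6] spout dir 257.4 n 73 frac+ 0.0 top [451.6 365.7]
shift [ 1.300e+00 -1.000e-01  1.989e+02] twist 0.002 | pos [0.4499 0.3598 0.2914] yawy -0.155 j7 -0.7 t 35.6 w 1.001 f [ 0.5  0.7 -0.8]
```

```bash
python3 -m creep '[[[5.5,1,38],0.065],[[5.5,1,76],0.065],[[5.5,1,114],0.065],[[5.5,1,145],0.065],[[5.5,1,170],0.065]]' >/dev/null; python3 -m creep '[[[0,0,12],0],[[0,0,22],0],[[0,0,28],0],[[0,0,28],0]]' |sed -n 2p; for i in 1 2; do python3 -m creep '[[[0,0,0],0],[[0,0,0],0],[[0,0,0],0],[[0,0,0],0],[[0,0,0],0]]' 0 30 |sed -n '2,6p'; done; python3 -m creep '[[[0,0,-25],0],[[0,0,-55],0],[[0,0,-85],0],[[0,0,-120],0],[[0,0,-155],0]]' >/dev/null; python3 -m creep '[[[0,0,-30],-0.1],[[0,0,-60],-0.174],[[0,0,-90],-0.174],[[0,0,-90],-0.174],[[0,0,-90],-0.174]]'|sed -n '2,6p'
python3 - <<'E'
from h import *
plan((0.6285,0.094,0.338),np.radians(-2.65))
E
```

```text
position: [0.4517, 0.3659, 0.0937]
position: [0.4514, 0.3664, 0.0942]
ee_rot: [0.781, 0.625, 0.0, -0.0]
ft_force: [0.2, -0.7, 0.8]
grip_width: 0.297
grasp_force: 0.0
position: [0.4515, 0.3663, 0.0941]
ee_rot: [0.781, 0.624, 0.0, -0.0]
ft_force: [-1.5, -0.4, 5.4]
grip_width: 0.197
grasp_force: 31.6
position: [0.4517, 0.3662, 0.3397]
ee_rot: [0.724, 0.69, 0.001, -0.0]
ft_force: [0.8, 0.5, -1.4]
grip_width: 0.204
grasp_force: 30.8
shift [-263.3  189.7    1.4] twist -0.002 | pos [0.4517 0.3662 0.3397] yawy -0.048 j7 -0.62 t 38.1 w 0.204 f [ 0.8  0.5 -1.4]
```

```bash
python3 -m creep '[[[-26,19,0],0],[[-52,38,0],0],[[-78,57,0],0],[[-104,76,0],0],[[-130,95,0],0]]' >/dev/null; python3 -m creep '[[[-30,20,0],0],[[-60,40,0],0],[[-90,60,0],0],[[-115,78,0],0],[[-133,95,0],0]]' >/dev/null;  python3 -m creep '[[[0,0,20],0],[[0,0,40],0],[[0,0,55],0],[[0,0,62],0],[[0,0,62],0]]'|sed -n '2,6p'
python3 - <<'E'
from h import *
plan((0.6285,0.094,0.27),np.radians(-2.65))
E
```

```text
position: [0.6274, 0.0943, 0.2738]
ee_rot: [0.724, 0.69, -0.002, -0.001]
ft_force: [0.2, 0.5, -0.5]
grip_width: 0.206
grasp_force: 30.8
shift [-0.3  1.2  3.8] twist -0.002 | pos [0.6274 0.0943 0.2738] yawy -0.048 j7 0.03 t 39.3 w 0.206 f [ 0.2  0.5 -0.5]
```

```bash
for i in 1 2 3; do python3 -m creep '[[[0,0,2],0],[[0,0,4],0],[[0,0,4.5],0],[[0,0,4.5],0]]'|sed -n '2,4p'; done; python3 -m creep '[[[0,0,0],0],[[0,0,0],0],[[0,0,0],0],[[0,0,-2],0],[[0,0,-10],0]]' 0.8|sed -n '2,5p'; python3 -m creep '[[[0,0,-20],0],[[0,0,-45],0],[[0,0,-70],0],[[0,0,-70],0],[[0,0,-70],0]]'|sed -n '2,5p'
python3 - <<'E'
from h import *
c=snap("wrist","w9.png"); W=cloud(c); np.savez("w9.npz",W=W,px=c["pixels"])
plan((0.52,-0.148,0.335),0)
im=cv2.cvtColor(c["pixels"],cv2.COLOR_RGB2BGR)[190:360,260:400]; cv2.imwrite("pics/w9c.png",cv2.resize(im,None,fx=3.4,fy=3.4,interpolation=cv2.INTER_CUBIC))
E
```

```text
position: [0.6286, 0.0943, 0.2726]
ee_rot: [0.724, 0.69, 0.0, 0.0]
ft_force: [-0.7, -0.9, -2.1]
position: [0.629, 0.0937, 0.2689]
ee_rot: [0.724, 0.69, 0.001, 0.001]
ft_force: [-0.6, -1.1, 7.3]
position: [0.6296, 0.092, 0.2661]
ee_rot: [0.725, 0.689, 0.001, 0.002]
ft_force: [-3.8, -5.9, 17.7]
position: [0.6279, 0.0946, 0.2721]
ee_rot: [0.724, 0.69, -0.001, -0.001]
ft_force: [1.1, 0.7, 0.0]
grip_width: 0.798
position: [0.6289, 0.0941, 0.3449]
ee_rot: [0.724, 0.69, 0.001, 0.001]
ft_force: [-0.0, -0.1, -0.5]
grip_width: 0.797
shift [-247.2  -96.8    8.3] twist -0.048 | pos [0.6285 0.0943 0.3435] yawy -0.048 j7 0.0 t 41.2 w 0.801 f [-0.2 -0.2 -0.1]
```

View pics/w9c.png

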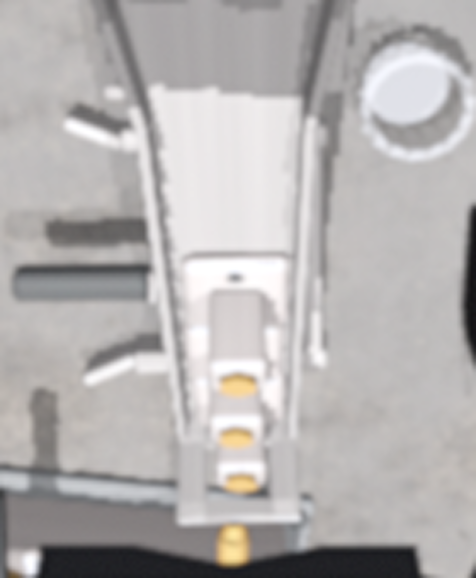

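All three housings sit in line in the straight part, spouts down the slope: plugs at w9c (238,385), (238,437) and (240,482), with the nozzle at (233,545) facing the window. Now the tap.

```bash
python3 -m creep '[[[-34,-14,0],0],[[-68,-28,0],0],[[-102,-42,0],0],[[-136,-55,0],0],[[-170,-68,0],0]]' >/dev/null; python3 -m creep '[[[-34,-14,0],0],[[-70,-28,30],0.025],[[-70,-28,60],0.025],[[-70,-28,90],0.025],[[-70,-28,110],0.025]]' 0.5 25 >/dev/null; python3 -m creep '[[[0,0,0],0],[[0,0,0],0],[[0,0,0],0]]' >/dev/null
python3 - <<'E'
from h import *
plan((0.521,-0.141,0.120),np.radians(-4.2))
c=snap("wrist","w10.png"); W=cloud(c).reshape(-1,3); W=W[~np.isnan(W).any(1)]
L=W[(W[:,2]>.061)&(W[:,2]<.075)&(abs(W[:,0]-.52)<.04)&(W[:,1]>-.17)&(W[:,1]<-.1)]
print(len(L),cv2.minAreaRect((L[:,:2]*1000).astype(np.float32)),L[:,1].max())
E
```

```text
shift [ -0.   -0.5 114.1] twist 0.0 | pos [ 0.5214 -0.141   0.2341] yawy -0.073 j7 0.36 t 42.3 w 0.504 f [-0.1 -0.4  1.2]
762 ((520.358154296875, -147.396728515625), (45.6528205871582, 11.508841514587402), 86.06334686279297) -0.12462784264175683
```

```bash
python3 -m creep '[[[0,0,35],0],[[0,0,70],0],[[0,0,100],0],[[0,0,112],0],[[0,0,112],0]]'|sed -n '2,4p'; for i in 1 2; do python3 -m creep '[[[0,0,0],0],[[0,0,0],0],[[0,0,0],0],[[0,0,0],0],[[0,0,0],0]]' 0 30 |sed -n '2,6p'; done; for i in 1 2; do python3 -m creep '[[[-0.4,-6.5,0],-0.12],[[-1.5,-12.8,0],-0.24],[[-3.5,-19,0],-0.36],[[-6.1,-24.9,0],-0.48],[[-9.4,-30.5,0],-0.6]]' |sed -n '2,6p'; done
```

```text
position: [0.5204, -0.1405, 0.12]
ee_rot: [0.732, 0.681, -0.001, -0.001]
ft_force: [-0.2, -0.3, 0.9]
position: [0.5218, -0.1411, 0.1231]
ee_rot: [0.733, 0.681, 0.001, 0.0]
ft_force: [-3.6, 1.1, 8.9]
grip_width: 0.13
grasp_force: 30.7
position: [0.5218, -0.1411, 0.1231]
ee_rot: [0.733, 0.681, 0.001, 0.0]
ft_force: [-3.8, 2.2, 9.2]
grip_width: 0.133
grasp_force: 30.7
position: [0.4902, -0.1478, 0.1231]
ee_rot: [0.496, 0.868, 0.001, 0.0]
ft_force: [-6.0, 2.8, 12.5]
grip_width: 0.128
grasp_force: 32.0
position: [0.4678, -0.1715, 0.123]
ee_rot: [0.217, 0.976, 0.001, -0.0]
ft_force: [-9.9, 3.1, 16.4]
grip_width: 0.134
grasp_force: 30.6
```

```bash
python3 -m creep '[[[-0.4,-6.5,0],-0.12],[[-1.5,-12.8,0],-0.24],[[-1.7,-13.5,0],-0.255],[[-1.7,-13.5,0],-0.255]]' |sed -n '2,6p'
python3 - <<'E'
from h import *
o=manip.get_obs(); p=o["position"]; print(np.degrees(np.arctan2(p[1]+.1948,p[0]-.5174))-80.5,o["torque"])
E
```

```text
position: [0.4634, -0.1852, 0.1229]
ee_rot: [0.094, 0.996, 0.001, -0.0]
ft_force: [-12.2, 2.3, 17.4]
grip_width: 0.127
grasp_force: 30.3
89.4731473080551 [0.45072749 2.36802754 0.12117748]
```

```bash
python3 -m creep '[[[0,0,0],0],[[0,0,0],0],[[0,0,0],0],[[0,0,0],0]]' 0.5|sed -n '2,6p'; python3 -m creep '[[[0,0,-30],0],[[0,0,-65],0],[[0,0,-100],0],[[0,0,-140],0],[[0,0,-180],0]]' |sed -n '2,4p'; python3 -m creep '[[[0,0,-30],0],[[0,0,-50],0],[[0,0,-50],0],[[0,0,-50],0]]' 1 |sed -n '2,4p'
python3 - <<'E'
from h import *
c=snap("wrist","w11.png"); W=cloud(c).reshape(-1,3); W=W[~np.isnan(W).any(1)]
L=W[(W[:,2]>.061)&(W[:,2]<.075)&(W[:,0]>.43)&(W[:,0]<.495)&(W[:,1]>-.23)&(W[:,1]<-.14)]
c0=L[:,:2].mean(0); u=np.linalg.svd(L[:,:2]-c0,full_matrices=False)[2][0]; print("lever",len(L),c0,np.degrees(np.arctan2(u[1],u[0])))
H=W[(W[:,2]>.040)&(W[:,2]<.047)&(W[:,0]>.46)&(W[:,0]<.59)&(abs(W[:,1]+.046)<.04)]; print("handle",cv2.minAreaRect((H[:,:2]*1000).astype(np.float32)))
print(manip.get_obs()["clock"])
E
```

```text
position: [0.4645, -0.1844, 0.1217]
ee_rot: [0.094, 0.996, 0.0, 0.001]
ft_force: [0.1, -0.0, -0.1]
grip_width: 0.496
grasp_force: 0.0
position: [0.4635, -0.1845, 0.303]
ee_rot: [0.095, 0.996, -0.0, -0.0]
ft_force: [2.2, 0.1, 1.0]
position: [0.4644, -0.1845, 0.352]
ee_rot: [0.094, 0.996, 0.0, 0.001]
ft_force: [-0.5, -0.3, -0.5]
lever 391 [ 0.47157495 -0.18627306] -11.18530420960738
handle ((562.9998779296875, -46.40187072753906), (13.732053756713867, 54.095149993896484), 89.25362396240234)
45.8833
```

View pics/w11.png

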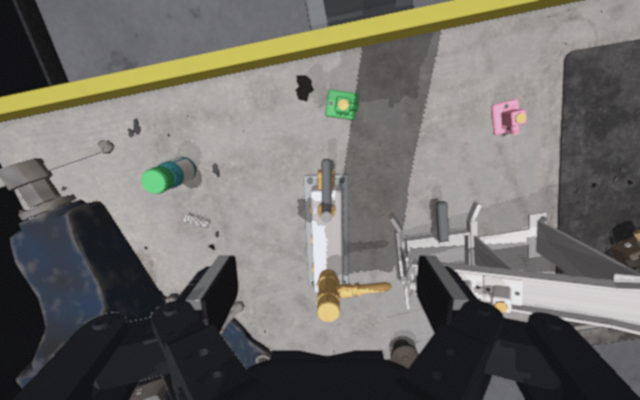

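w11 shows the lever at (326,180) in line with the block (about 1.54 rad). The handle at (442,220) and the nozzle at (365,289) are unchanged, and the mat area in view holds no housing. Handing in.

```bash
python3 -c "
from workcell import manip; print(manip.hand_in())"
```

```text
the job is handed in; nothing more can be done
None
```

The job is handed in at about 46 s on the robot clock, with no verdict returned: tray pushed home, jet aimed at the window to within about 1°, all three housings resting in the chute with spouts down the slope, tap open to about 1.54 rad, and the bottle and cup not touched.

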